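Blank off the leak-test stand and draw its flange down crosswise

ROBOT

A 6-joint arm with a two-finger parallel gripper is mounted at the origin on a cart in front of the work surface, level with it; the furniture and walls round the work are solid. World frame = base frame: x ahead of the robot, y to its left, z up, the work surface at z = 0. Lengths are in m, angles in rad, forces in N, time in s.
With the tool pointing down it reaches from about 0.35 to 0.975 m from the base axis. Payload 4.9 kg.
Tool frame: the origin (TCP) lies at the very end of the fingers, on their centre line; the grasp point (between the pads) lies 19 mm behind it; z points along the fingers, y is the line along which they close (so a half turn about z gives the same grasp; the last joint's range is limited). The gripper opens to 85 mm and grips with 20 to 120 N. Pads are 22 mm wide; open, the fingers measure 114 mm over their backs; the gripper's body (76 mm by 85 mm) begins 54 mm behind the grasp point. The pads swing forward as they close: fully open they stand 13 mm farther back than shut.
Start: joints at [-1.276, 0.053, 1.613, -0, 1.476, -0.119], TCP at [0.251, -0.572, 0.231] pointing down, gripper open.
Joint ranges: [-3.01, 3.01], [-1.01, 2.22], [0.06, 2.58], [-1.02, 4.17], [0.09, 2.62], [-3.14, 3.14]. Speed limits (rad/s): [2.57, 2.57, 3.14, 3.14, 3.14, 3.14].

INTERFACE

Orientations are given as a rotation vector (axis times angle).
In Python, from station import get_obs, get_image, finish_job gives the robot as it stands. The module is installed in compiled form; this text tells all that it offers.
- The arm moves only by the tool carry_out, never from a script. Its argument "rows" is a list of rows, each a list of 7 numbers: the turn, a rotation vector about the tool's x, y, z as a fraction of full scale, then the shift along the tool's x, y, z as a fraction of full scale, then the closure, from -1 (fully open) to 1 (shut). A call has 1 to 5 rows; each row is the pose to reach, as a shift and turn from the pose commanded when the call began, along the tool's axes at that moment, turning the shorter way round; what a row does not reach only later rows make up. Full scale, the value 1, is 300 mm for a shift and pi rad for a turn. A row lasts 1/10 s, in which the tool goes at most 50 mm and 8.59 degrees, less where a joint would pass 70% of its speed; a pose out of reach is approached as far as the arm can. A call with a number of a shift or a turn outside -1 to 1 is refused whole. A call with a gripper value outside its range is refused whole. The fingers move at their own pace and stop on an object; "force" is the grip in N (left out, the last holds). Time passes only in rows, so rows that repeat a pose let the fingers close. It gives the time, the measured TCP pose, the force, the opening and the grip force at its end, in the units of the state.
- get_obs(): the state, without advancing time (a new reading comes with each control period).
- get_image(name): name is "scene" or "top" or "wrist"; returns a dict with "img" (480x640x3 uint8, blue, green, red), "mtx" (3x3 intrinsics, pixels), "D" ([k1, k2, p1, p2, k3] as OpenCV has them; the pictures are not rectified), "R" (3x3) and "t" (3): a world point X has camera coordinates R X + t. Camera axes: x right, y down, z forward; pixel columns grow to the right and rows downward; lengths in m; the calibration is good to about 2 mm. A picture is of the moment at which its call begins. There is no depth.
- finish_job(): hands the job in; it is judged then, once.
The state is a dict: "t": time; "q": joint angles; "dq": joint speeds; "effort": joint torques, N m; "tool_pos": TCP position; "tool_rot": TCP orientation; "contact_force": force on the tool from outside, world axes, zero at the start; "wrist_torque": the same for the moment, N m; "opening": finger opening in m; "grip_force": force on a finger pad.
Only numpy, scipy, OpenCV 4.12 (cv2) and the standard library are available. Lean on these libraries where they do the work, as an engineer would, in place of code of your own. Each camera call takes 0.05 s, during which the arm holds its last target. There are 200 camera calls.

TASK

Blank off the leak-test stand: take the solid paddle blind (not the ring spacer with the hole) out of the rack, and slide it disc first, with its tail sticking straight out of the open front, into the gap between the two flanges until the disc rests against the two dowel pins at the back of the seal. Then draw the upper flange down evenly with the four wing screws, clockwise, in two rounds and crosswise, each time going from a screw to the one diagonally opposite before taking a neighbour: about an eighth of a turn each in the first round, then each one until it stops. Leave the spacer and everything else on the bench where it is.

Things in the scene. Friction and masses are not known exactly. Their poses are not given: they have to be found in the camera images.
- stand: Leak-test stand, fixed: a grey foot 200 x 150 x 10 mm, on it a square steel lower flange 128 x 128 mm, top 40 mm above the bench. Origin on the bench under the middle of the four screws; x from its open front (robot's side) to its back, y left, z up. A round gauge 115 mm high stands 100 to 125 mm behind the middle; a brass nipple sticks out 88 mm to the left, 25 to 43 mm high.
- mouth (a point): Middle of the front edge of the lower flange's flat top, 64 mm in front of the seat; axes as the stand's. Here the gap between the flanges is open: 9.5 mm high with slack screws, and 71 mm wide between the springs of the two front screws. A lip 70 mm wide, at most 0.5 mm lower, slopes down from here to 28 mm in front of this point, 5 mm lower at its tip.
- seat (a point): Middle of the seal ring on the lower flange's top, on the stand's axis, 40 mm above the bench; axes as the stand's. Two dowel pins 8 mm thick and 5 mm high stand on that face at (+28, +20) and (+28, -20) mm from here: a 60 mm disc pushed back into the corner they make rests against both when its middle is here.
- flange: The upper flange, a steel plate 124 x 124 x 14 mm; origin in the middle of its underside, axes as the stand's. It comes down with the screws (2.8 mm per rad when all four turn) and tips if they are drawn unevenly. Springs hold it up against the screws. A round hub and plug 60 mm across stand on its middle, up to 32 mm above the origin.
- paddle: Paddle blind: an aluminium disc 60 mm across and 6 mm thick, solid, with a straight tail 22 mm wide and 6 mm thick; about 0.12 kg. Origin: middle of the disc's underside; z up; the tail points along -x and ends 122 mm from the origin (a dark 9 mm eye near its end).
- spacer: Ring spacer: the same outline as the paddle blind, but with a hole of 34 mm through the disc; origin and axes as the paddle's.
- rack: Rack, fixed: a plate 176 x 176 x 4 mm; origin under its middle, x to its back. Bays at y = +46 and -46 mm: a paddle lies in each, underside 12 mm above the bench, disc (middle near x = +45 mm) free on a round rest 32 mm across, tail to -x in a channel between cheeks 4 mm thick, 28 mm apart inside, x = -80 to +8 mm, tops 38 mm above the bench. A paddle lifts straight out.
- screw_0 (a joint): Turn of the front left wing screw in rad: 0 slack, grows as it is turned clockwise seen from above, ends at a stop at 1.6; it stays where it is left (friction 0.08 N m). It sinks 2.8 mm per rad; the flange meets a 6 mm paddle at about 1.25.
- screw_1 (a joint): Turn of the back left wing screw in rad: 0 slack, grows as it is turned clockwise seen from above, ends at a stop at 1.6; it stays where it is left (friction 0.08 N m). It sinks 2.8 mm per rad; the flange meets a 6 mm paddle at about 1.25.
- screw_2 (a joint): Turn of the back right wing screw in rad: 0 slack, grows as it is turned clockwise seen from above, ends at a stop at 1.6; it stays where it is left (friction 0.08 N m). It sinks 2.8 mm per rad; the flange meets a 6 mm paddle at about 1.25.
- screw_3 (a joint): Turn of the front right wing screw in rad: 0 slack, grows as it is turned clockwise seen from above, ends at a stop at 1.6; it stays where it is left (friction 0.08 N m). It sinks 2.8 mm per rad; the flange meets a 6 mm paddle at about 1.25.
- screw_0_wing (a point): Middle of the wing of the front left screw, on its axis, at (-45, +45) mm in the stand's frame: a flat steel bar 56 mm long (along this point's x axis), 10 mm thick and 24 mm high (12 mm above and below this point), 12 mm thick at its ends; the upper flange's top is 24 mm below. It turns with the screw. Its diagonal partner is the back right screw.
- screw_1_wing (a point): Middle of the wing of the back left screw, on its axis, at (+45, +45) mm in the stand's frame: a flat steel bar 56 mm long (along this point's x axis), 10 mm thick and 24 mm high (12 mm above and below this point), 12 mm thick at its ends; the upper flange's top is 24 mm below. It turns with the screw. Its diagonal partner is the front right screw.
- screw_2_wing (a point): Middle of the wing of the back right screw, on its axis, at (+45, -45) mm in the stand's frame: a flat steel bar 56 mm long (along this point's x axis), 10 mm thick and 24 mm high (12 mm above and below this point), 12 mm thick at its ends; the upper flange's top is 24 mm below. It turns with the screw. Its diagonal partner is the front left screw.
- screw_3_wing (a point): Middle of the wing of the front right screw, on its axis, at (-45, -45) mm in the stand's frame: a flat steel bar 56 mm long (along this point's x axis), 10 mm thick and 24 mm high (12 mm above and below this point), 12 mm thick at its ends; the upper flange's top is 24 mm below. It turns with the screw. Its diagonal partner is the back left screw.
- pipe_tee: Cast pipe tee lying on the bench, 50 x 66 x 33 mm, origin under its middle.
- tape_measure: Yellow tape measure, 66 x 82 x 37 mm, origin under its middle.
- wood_block: Notched pine block, 26 x 72 x 34 mm, long side along its y, origin under its middle.
- nut_0: Large hexagon nut, 30 x 34 x 24 mm, origin under its middle.
- bolt_m16: Rusty bolt standing on its head, 27 mm across, 70 mm high, origin under its head.
- arrow_magnet: Arrow-shaped welding magnet lying flat, 59 x 104 x 15 mm, origin under its middle.

How it is judged:
On the way, in this order (a step that is already met when the one before it is completed fails the run):
1. the paddle blind is home between the flanges, over the seal, with all four screws still slack (horizontal distance between paddle and seat below 0.006 m and angle between the x axis of paddle and the x axis of stand, either way round below 0.2 rad and z of paddle in the frame of seat between -0.003 and 0.005 m and value of joint each of screw_0, screw_1, screw_2, screw_3 below 0.3 rad), for 0.2 s.
2. first round done: every screw has had its first turn (0.45 to 1.15 rad) and the paddle is still home (horizontal distance between paddle and seat below 0.006 m and angle between the x axis of paddle and the x axis of stand, either way round below 0.2 rad and z of paddle in the frame of seat between -0.003 and 0.005 m and value of joint screw_0 between 0.45 and 1.15 rad and value of joint screw_1 between 0.45 and 1.15 rad and value of joint screw_2 between 0.45 and 1.15 rad and value of joint screw_3 between 0.45 and 1.15 rad), for 0.1 s.
At the end, for the whole second after the job is handed in: All four screws are tight (each beyond 1.4 rad of 1.6), the upper flange presses on the paddle blind (more than 5 N) and is level within 0.02 rad, and the blind lies on the lower flange with its disc's middle within 6 mm of the seal's middle and its tail within 0.2 rad of straight, at rest (value of joint each of screw_0, screw_1, screw_2, screw_3 above 1.4 rad and horizontal distance between paddle and seat below 0.006 m and angle between the x axis of paddle and the x axis of stand, either way round below 0.2 rad and z of paddle in the frame of seat between -0.003 and 0.005 m and contact force between flange and paddle above 5 N and angle between flange's own z axis and vertical below 0.02 rad and linear speed of paddle below 0.02 m/s); the robot touches nothing.
It fails at once if in the first round two neighbouring screws were turned before the one opposite either of them ((value of joint each of screw_0, screw_1 above 0.42 rad and value of joint each of screw_2, screw_3 below 0.32 rad) or (value of joint each of screw_1, screw_2 above 0.42 rad and value of joint each of screw_3, screw_0 below 0.32 rad) or (value of joint each of screw_2, screw_3 above 0.42 rad and value of joint each of screw_0, screw_1 below 0.32 rad) or (value of joint each of screw_3, screw_0 above 0.42 rad and value of joint each of screw_1, screw_2 below 0.32 rad)).
It fails at once if in the second round two neighbouring screws were tightened before the one opposite either of them ((value of joint each of screw_0, screw_1 above 1.25 rad and value of joint each of screw_2, screw_3 below 1.15 rad) or (value of joint each of screw_1, screw_2 above 1.25 rad and value of joint each of screw_3, screw_0 below 1.15 rad) or (value of joint each of screw_2, screw_3 above 1.25 rad and value of joint each of screw_0, screw_1 below 1.15 rad) or (value of joint each of screw_3, screw_0 above 1.25 rad and value of joint each of screw_1, screw_2 below 1.15 rad)).
It fails at once if a screw was taken past the first round (beyond 1.15 rad) while another had not had its first turn (below 0.45 rad) ((value of joint screw_0 above 1.15 rad and value of joint any of screw_1, screw_2, screw_3 below 0.45 rad) or (value of joint screw_1 above 1.15 rad and value of joint any of screw_0, screw_2, screw_3 below 0.45 rad) or (value of joint screw_2 above 1.15 rad and value of joint any of screw_0, screw_1, screw_3 below 0.45 rad) or (value of joint screw_3 above 1.15 rad and value of joint any of screw_0, screw_1, screw_2 below 0.45 rad)).
It fails at once if the ring spacer was taken from its place (distance of spacer from where it was at the start of the episode above 0.03 m).
It fails at once if one of the other things on the bench was shifted by more than 3 cm, or the standing bolt knocked over (distance of any of pipe_tee, tape_measure, wood_block, nut_0, bolt_m16, arrow_magnet from where it was at the start of the episode above 0.03 m or angle between bolt_m16's own z axis and vertical above 0.5 rad).
It also fails if it takes over 72 s, if anything falls off the work surface, if the arm or the gripper's body presses on something with over 40 N, if the wrist force passes 120 N, or if a joint passes its speed limit or range.

## Working session

There is one attempt and no reset: what is moved stays moved. The work goes in short steps, Python scripts to look and compute and a tool call to move; the robot and the scene stay as the last step left them, time stands still between calls to the robot, and variables do not carry over. Pictures are saved under pics/ and viewed, at most 10 in all, crops included, and the job is handed in when it is done.

Besides the shell and the picture viewer there is one more tool, called after "Call:" by a JSON object that holds its "name" and its "arguments". carry_out: Moves the arm, as the interface text tells. Shift numbers are shares of 300 mm and turn numbers shares of pi rad, none past 1 either way. Its arguments: {"type":"object","properties":{"rows":{"type":"array"},"force":{"type":"number"}},"required":["rows"]}

```bash
mkdir -p pics; python3 - <<'E'
from station import *
import cv2,numpy as np
o=get_obs();print({k:np.round(v,3) for k,v in o.items()})
for n in("scene","top"):
    d=get_image(n);cv2.imwrite(f"pics/{n}0.png",d["img"]);print(n,d["mtx"].tolist(),d["D"],np.round(-d["R"].T@d["t"],3))
E
```

```text
{'t': np.float64(0.0), 'q': array([-1.276,  0.053,  1.614, -0.   ,  1.476, -0.119]), 'dq': array([-0.   , -0.001,  0.001, -0.001,  0.001,  0.   ]), 'effort': array([-0.0000e+00, -3.9368e+01, -3.7018e+01, -0.0000e+00,  7.0000e-03,
        0.0000e+00]), 'tool_pos': array([ 0.251, -0.572,  0.23 ]), 'tool_rot': array([-3.073, -0.645,  0.   ]), 'contact_force': array([-0.182, -0.799,  0.764]), 'wrist_torque': array([-0.027,  0.015,  0.023]), 'grip_force': np.float64(0.0), 'opening': np.float64(0.085)}
scene [[569.4283340609278, 0.0, 309.2490026982105], [0.0, 569.4283340609278, 243.40745318518435], [0.0, 0.0, 1.0]] [-0.09425699  0.          0.          0.          0.        ] [-0.612 -0.804  0.86 ]
top [[465.38503451740723, 0.0, 327.39565361229324], [0.0, 465.38503451740723, 231.78566883816288], [0.0, 0.0, 1.0]] [0.02303271 0.         0.         0.         0.        ] [ 0.382 -0.008  1.215]
```

View pics/scene0.png

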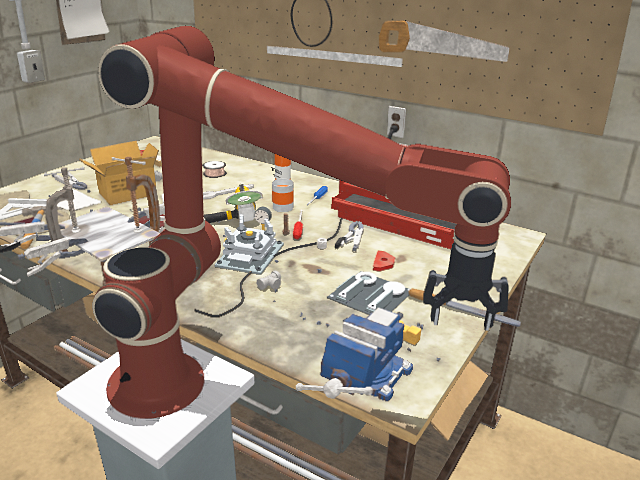

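View pics/top0.png

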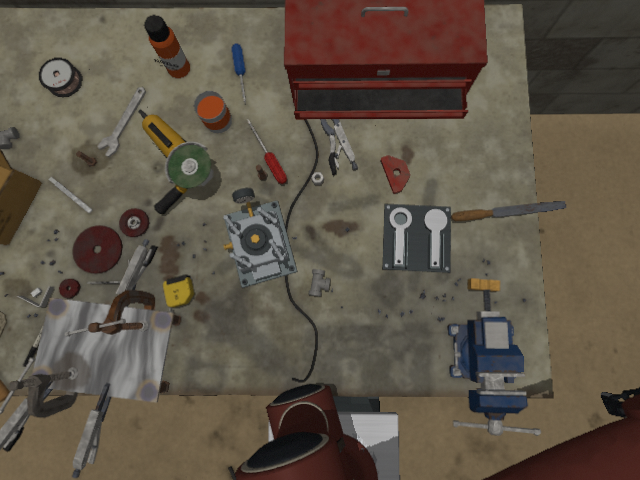

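The top view shows the rack at about (417,238). The ring spacer (hole at 401,216) is in its left bay and the solid paddle (435,219) in its right bay. The stand is at about (258,240), turned a little, with the gauge behind it at (243,195).

```bash
cat > h.py <<'E'
from station import *
import cv2,numpy as np
from scipy.spatial.transform import Rotation as Ro
def pt(d,uv,z):
    n=cv2.undistortPoints(np.array(uv,float).reshape(-1,1,2),d["mtx"],d["D"]).reshape(-1,2)
    r=np.c_[n,np.ones(len(n))]@d["R"]; c=-d["R"].T@d["t"]
    return c+r*((z-c[2])/r[:,2])[:,None]
def px(d,X):
    return cv2.projectPoints(np.array(X,float).reshape(-1,1,3),cv2.Rodrigues(d["R"])[0],d["t"],d["mtx"],d["D"])[0].reshape(-1,2)
E
python3 - <<'E'
from h import *
d=get_image("top");im=d["img"]
c=np.hstack([im[180:300,210:310],im[180:300,370:470]])
cv2.imwrite("pics/c1.png",cv2.resize(c,None,fx=4,fy=4,interpolation=cv2.INTER_CUBIC))
g=im.min(2)
for lo,name in((150,'white'),):
    m=np.zeros_like(g);m[195:285,370:465]=(g[195:285,370:465]>lo)*255
    cs=cv2.findContours(m,cv2.RETR_EXTERNAL,cv2.CHAIN_APPROX_NONE)[0]
    for k in cs:
        if cv2.contourArea(k)>150:
            p=pt(d,k.reshape(-1,2),0.018)
            far=p[p[:,0]>p[:,0].max()-.045];cc,r=cv2.minEnclosingCircle(far[:,:2].astype(np.float32))
            e=p[p[:,0]<p[:,0].min()+.004].mean(0)
            print(cv2.contourArea(k),p.min(0),p.max(0),cc,r,e)
# rack plate: dark contour
b=im[190:285,370:465];m=((b.max(2)<85)*255).astype(np.uint8)
k=max(cv2.findContours(m,cv2.RETR_EXTERNAL,cv2.CHAIN_APPROX_NONE)[0],key=cv2.contourArea)
q=cv2.boxPoints(cv2.minAreaRect(k))+[370,190];P=pt(d,q,.004);print(P,P.mean(0))
E
```

```text
534.0 [ 0.51707076 -0.29759276  0.018     ] [ 0.66199336 -0.2425198   0.018     ] (0.637230396270752, -0.26957687735557556) 0.02874079905450344 [ 0.51823676 -0.2644776   0.018     ]
542.0 [ 0.52201349 -0.20647914  0.018     ] [ 0.66744826 -0.15144792  0.018     ] (0.6414969563484192, -0.17862017452716827) 0.027997704222798347 [ 0.52289456 -0.17049246  0.018     ]
[[ 0.46897649 -0.10313394  0.004     ]
 [ 0.70033385 -0.14109417  0.004     ]
 [ 0.66687011 -0.35419053  0.004     ]
 [ 0.43871562 -0.30953423  0.004     ]] [ 0.56872402 -0.22698822  0.004     ]
```

View pics/c1.png

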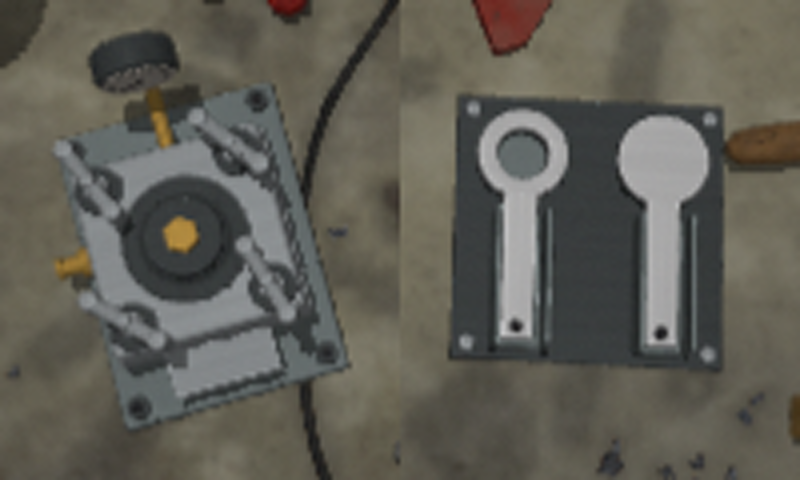

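The crop shows the solid paddle with its disc at crop (663,160) and tail down to (660,340). The stand's plug is at crop (180,235). Wing tips: front left (87,300)-(160,340), back left (62,148)-(125,222), back right (197,117)-(263,163), front right (243,245)-(290,315).

```bash
python3 - <<'E'
from h import *
d=get_image("top")
f=lambda a:np.array(a)/4+[210,180]
W={0:[(87,300),(160,340)],1:[(62,148),(125,222)],2:[(197,117),(263,163)],3:[(243,245),(290,315)]}
C={}
for i,w in W.items():
    P=pt(d,f(w),.0975);v=P[1]-P[0];C[i]=P.mean(0)
    print(i,C[i],np.linalg.norm(v),'ang',np.degrees(np.arctan2(v[1],v[0]))%180)
c=sum(C.values())/4;print('mid',c,'hub',pt(d,f([(180,235)]),.08))
a=(C[1]-C[0]+C[2]-C[3]);print('yaw',np.degrees(np.arctan2(a[1],a[0])),np.linalg.norm(a)/2)
a=(C[0]-C[3]+C[1]-C[2]);print('yaw+90',np.degrees(np.arctan2(a[1],a[0])),np.linalg.norm(a)/2)
F=pt(d,f([(62,140),(270,85),(348,365),(132,428)]),.01);print(F,F.mean(0));
a=F[0]-F[3]+F[1]-F[2];print(np.degrees(np.arctan2(a[1],a[0])),np.linalg.norm(a)/2)
o=get_obs();print(Ro.from_rotvec(o["tool_rot"]).as_matrix().round(3))
o=get_image("wrist");print(np.round(-o["R"].T@o["t"],3),o["R"].round(2),o["mtx"][0,0])
E
```

```text
0 [0.51941039 0.22032547 0.0975    ] 0.051274764933208664 ang 61.733473135448165
1 [0.60270183 0.241927   0.0975    ] 0.06150883342500874 ang 41.26611861565195
2 [0.63092207 0.15884886 0.0975    ] 0.05059482715712573 ang 55.051509854143816
3 [0.54397565 0.13430214 0.0975    ] 0.052078835868944164 ang 34.614000759365496
mid [0.57425249 0.18885086 0.0975    ] hub [[0.57452602 0.19080113 0.08      ]]
yaw 15.16728831267346 0.08819097185593472
yaw+90 107.335900176086 0.08857428698118215
[[0.65036037 0.28361797 0.01      ]
 [0.68796481 0.14614495 0.01      ]
 [0.50099032 0.09113344 0.01      ]
 [0.46009086 0.2299831  0.01      ]] [0.57485159 0.18771987 0.01      ]
16.06641527597346 0.19628873354955315
[[ 0.916  0.402 -0.   ]
 [ 0.402 -0.916  0.001]
 [ 0.    -0.001 -1.   ]]
[ 0.327 -0.539  0.374] [[ 0.4  -0.92  0.  ]
 [-0.87 -0.38  0.32]
 [-0.3  -0.13 -0.95]] 361.36729327850406
```

```bash
cat >> h.py <<'E'
def go(*wps,tilt=0):
    """waypoints (x,y,z,yaw_deg of tool x); prints row fractions in the chained tool frames and the rows needed"""
    o=get_obs();p=o["tool_pos"];R=Ro.from_rotvec(o["tool_rot"])
    print('t',round(float(o["t"]),2),'at',np.round(p,4),'yaw',yaw(o),'q6',np.round(o["q"][5],2),'F',np.round(o["contact_force"],1),'open',round(float(o["opening"]),4),'grip',round(float(o["grip_force"]),1))
    for x,y,z,a in wps:
        R2=Ro.from_euler('z',a,degrees=True)*Ro.from_euler('x',180,degrees=True)
        w=(R.inv()*R2).as_rotvec();s=R.inv().apply(np.array([x,y,z])-p)
        print(np.round(np.r_[w/np.pi,s/.3],4).tolist(),'rows',max(np.linalg.norm(s)/.05,np.degrees(np.linalg.norm(w))/8.59).round(1))
        p,R=np.array([x,y,z]),R2
def yaw(o=None):
    m=Ro.from_rotvec((o or get_obs())["tool_rot"]).as_matrix();return np.degrees(np.arctan2(m[1,0],m[0,0])).round(2)
E
python3 - <<'E'
from h import *
go((.42,-.42,.23,-5),(.58,-.30,.20,-2.6),(.636,-.270,.10,-32.6))
E
```

```text
t 0.25 at [ 0.2512 -0.572   0.2307] yaw 23.71 q6 -0.12 F [-0.2 -0.1  0.2] open 0.0851 grip 0.0
[-0.0003, 0.0, 0.1595, 0.7188, -0.2376, 0.0027] rows 4.5
[0.0, 0.0, -0.0133, 0.4964, -0.445, 0.1] rows 4.0
[0.0, -0.0, 0.1667, 0.1819, -0.1084, 0.3333] rows 3.5
```

Call:
{"name": "carry_out", "arguments": {"rows": [[0, 0, 0.16, 0.719, -0.238, -0.06, -0.7], [0, 0, 0.16, 0.719, -0.238, -0.06, -0.7], [0, 0, 0.16, 0.719, -0.238, -0.06, -0.7], [0, 0, 0.16, 0.719, -0.238, -0.06, -0.7], [0, 0, 0.16, 0.719, -0.238, -0.06, -0.7]]}}

```text
t: 0.75
tool_pos: [0.422, -0.4179, 0.2496]
tool_rot: [-3.138, 0.139, -0.001]
contact_force: [0.0, -0.2, -0.5]
opening: 0.0725
grip_force: 0.0
```

Call:
{"name": "carry_out", "arguments": {"rows": [[0, 0, -0.0133, 0.496, -0.445, 0.16, -0.7], [0, 0, -0.0133, 0.496, -0.445, 0.16, -0.7], [0, 0, -0.0133, 0.496, -0.445, 0.16, -0.7], [0, 0, -0.0133, 0.496, -0.445, 0.16, -0.7], [0, 0, -0.0133, 0.496, -0.445, 0.16, -0.7]]}}

```text
t: 1.25
tool_pos: [0.5825, -0.296, 0.1987]
tool_rot: [-3.138, 0.065, 0.003]
contact_force: [0.2, -0.1, -0.9]
opening: 0.0725
grip_force: 0.0
```

```bash
python3 - <<'E'
from h import *
d=get_image("wrist");cv2.imwrite("pics/w1.png",d["img"])
print(px(d,[[.636,-.27,.018],[.514,-.2645,.018]]))
go((.636,-.270,.08,-32.6),(.636,-.270,.006,-32.6))
E
```

```text
[[291.88399417 154.5675945 ]
 [295.0921738  281.20249857]]
t 1.3 at [ 0.5817 -0.2974  0.1993] yaw -2.45 q6 1.03 F [-0.7  0.3 -0.4] open 0.0726 grip 0.0
[-0.0004, 0.0008, 0.1675, 0.1779, -0.098, 0.3974] rows 3.5
[0.0, 0.0, 0.0, 0.0, -0.0, 0.2467] rows 1.5
```

View pics/w1.png

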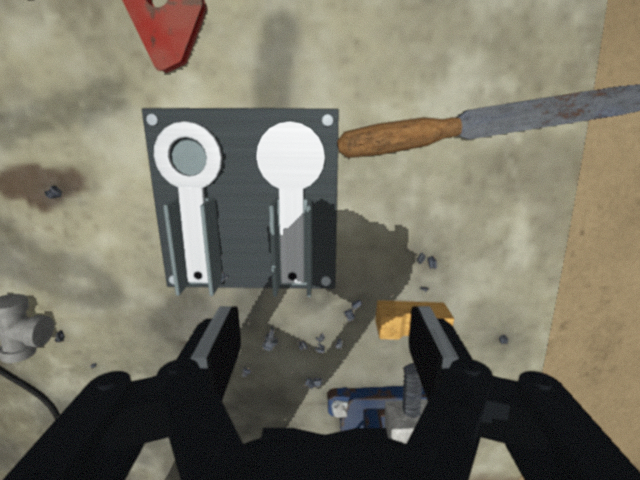

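The wrist view shows the solid disc centred at (291,155), within 1 px of the prediction. The tail ends at about (292,282), and the file handle tip is near (340,147). I'll use the turned grasp to stay clear of it.

Call:
{"name": "carry_out", "arguments": {"rows": [[0, 0, 0.1675, 0.178, -0.098, 0.397, -0.7], [0, 0, 0.1675, 0.178, -0.098, 0.397, -0.7], [0, 0, 0.1675, 0.178, -0.098, 0.397, -0.7], [0, 0, 0.1675, 0.178, -0.098, 0.397, -0.7], [0, 0, 0.1675, 0.178, -0.098, 0.397, -0.7]]}}

```text
t: 1.8
tool_pos: [0.6337, -0.2739, 0.0806]
tool_rot: [-3.013, 0.889, 0.004]
contact_force: [0.3, -0.7, 1.1]
opening: 0.0724
grip_force: 0.0
```

Call:
{"name": "carry_out", "arguments": {"rows": [[0, 0, 0, 0, 0, 0.13, -0.7], [0, 0, 0, 0, 0, 0.22, -0.7], [0, 0, 0, 0, 0, 0.2467, -0.7], [0, 0, 0, 0, 0, 0.2467, -0.7]]}}

```text
t: 2.2
tool_pos: [0.634, -0.274, 0.0079]
tool_rot: [-3.013, 0.888, 0.002]
contact_force: [0.4, -0.3, 0.3]
opening: 0.0727
grip_force: 0.0
```

Call:
{"name": "carry_out", "arguments": {"rows": [[0, 0, 0, 0, 0, 0, -0.3], [0, 0, 0, 0, 0, 0, -0.2], [0, 0, 0, 0, 0, 0, -0.2], [0, 0, 0, 0, 0, 0, -0.2], [0, 0, 0, 0, 0, 0, -0.2]], "force": 50}}

```text
t: 2.7
tool_pos: [0.6367, -0.2749, 0.0117]
tool_rot: [3.012, -0.887, 0.008]
contact_force: [-2.0, -0.7, 6.2]
opening: 0.0559
grip_force: 52.8
```

Call:
{"name": "carry_out", "arguments": {"rows": [[0, 0, 0, 0, 0, -0.05, -0.2], [0, 0, 0, 0, 0, -0.15, -0.2], [0, 0, 0, 0, 0, -0.25, -0.2]]}}

```text
t: 3.0
tool_pos: [0.6343, -0.2731, 0.0841]
tool_rot: [-3.013, 0.888, 0.002]
contact_force: [0.9, 0.5, -0.4]
opening: 0.0551
grip_force: 57.9
```

```bash
python3 - <<'E'
from h import *
go((.636,-.06,.08,-32.6),(.636,-.06,-.003,-32.6),(.636,-.06,.05,-32.6),(.535,-.0555,.05,-2.6),(.535,-.0555,.003,-2.6))
E
```

```text
t 3.0 at [ 0.6343 -0.2731  0.0841] yaw -32.84 q6 1.63 F [ 0.9  0.5 -0.4] open 0.0551 grip 57.9
[-0.0, 0.0004, -0.0013, -0.3805, -0.5999, 0.0142] rows 4.3
[0.0, 0.0, 0.0, 0.0, -0.0, 0.2767] rows 1.7
[0.0, 0.0, 0.0, -0.0, 0.0, -0.1767] rows 1.1
[-0.0, 0.0, -0.1667, -0.2917, 0.1687, 0.0] rows 3.5
[0.0, 0.0, 0.0, -0.0, -0.0, 0.1567] rows 0.9
```

```bash
python3 - <<'E'
from h import *
d=get_image("wrist");cv2.imwrite("pics/w2.png",np.hstack([cv2.resize(d["img"],(400,300)),cv2.resize(get_image("top")["img"][170:320,360:560],(400,300))]))
E
```

```text
(no output)
```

View pics/w2.png

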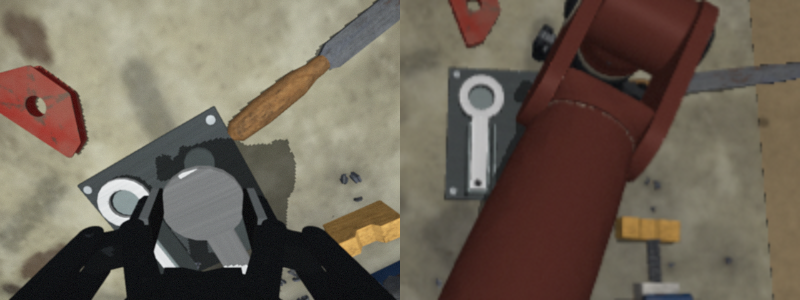

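The paddle hangs from the fingers with its disc at (203,203). The spacer is still in its bay. Next I'll lay the paddle on the clear bench to the left so I can regrasp it by the tail.

Call:
{"name": "carry_out", "arguments": {"rows": [[0, 0, 0, -0.38, -0.6, 0, -0.2], [0, 0, 0, -0.38, -0.6, 0, -0.2], [0, 0, 0, -0.38, -0.6, 0, -0.2], [0, 0, 0, -0.38, -0.6, 0, -0.2], [0, 0, 0, -0.38, -0.6, 0.05, -0.2]]}}

```text
t: 3.6
tool_pos: [0.6377, -0.056, 0.07]
tool_rot: [-3.014, 0.881, -0.005]
contact_force: [0.5, -1.0, -1.5]
opening: 0.0552
grip_force: 59.0
```

Call:
{"name": "carry_out", "arguments": {"rows": [[0, 0, 0, 0, 0, 0.1, -0.2], [0, 0, 0, 0, 0, 0.15, -0.2], [0, 0, 0, 0, 0, 0.17, -0.2], [0, 0, 0, 0, 0, 0.17, -0.2]]}}

```text
t: 4.0
tool_pos: [0.6357, -0.0611, 0.0157]
tool_rot: [3.013, -0.89, -0.004]
contact_force: [0.0, -0.1, -0.2]
opening: 0.0555
grip_force: 58.7
```

```bash
python3 - <<'E'
from h import *
go()
d=get_image("scene");p=px(d,[[.58,-.06,.02]])[0].astype(int);print(p)
cv2.imwrite("pics/s2.png",cv2.resize(d["img"][p[1]-60:p[1]+60,p[0]-80:p[0]+80],None,fx=5,fy=5,interpolation=cv2.INTER_CUBIC))
E
```

```text
t 4.0 at [ 0.6357 -0.0611  0.0157] yaw -32.91 q6 1.93 F [ 0.  -0.1 -0.2] open 0.0555 grip 58.7
[319 273]
```

View pics/s2.png

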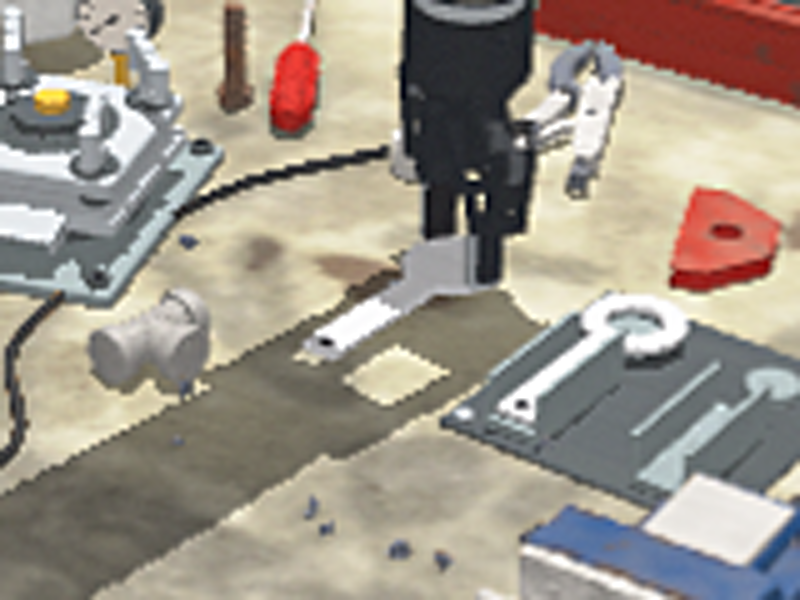

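The scene crop shows the paddle just above the bench and roughly level, with its tail end at (322,345). I'll lower it until it touches.

Call:
{"name": "carry_out", "arguments": {"rows": [[0, 0, 0, 0, 0, 0.013, -0.2], [0, 0, 0, 0, 0, 0.027, -0.2], [0, 0, 0, 0, 0, 0.027, -0.2]]}}

```text
t: 4.35
tool_pos: [0.6367, -0.0607, 0.009]
tool_rot: [-3.013, 0.889, 0.0]
contact_force: [0.3, -0.1, -0.9]
opening: 0.0554
grip_force: 58.7
```

Call:
{"name": "carry_out", "arguments": {"rows": [[0, 0, 0, 0, 0, 0.008, -0.2], [0, 0, 0, 0, 0, 0.013, -0.2], [0, 0, 0, 0, 0, 0.013, -0.2]]}}

```text
t: 4.65
tool_pos: [0.6365, -0.0604, 0.0049]
tool_rot: [3.013, -0.888, -0.001]
contact_force: [-0.4, 0.1, -0.5]
opening: 0.055
grip_force: 58.8
```

Call:
{"name": "carry_out", "arguments": {"rows": [[0, 0, 0, 0, 0, 0.005, -0.2], [0, 0, 0, 0, 0, 0.01, -0.2], [0, 0, 0, 0, 0, 0.01, -0.2]]}}

```text
t: 4.95
tool_pos: [0.6365, -0.0604, 0.0019]
tool_rot: [3.013, -0.888, -0.001]
contact_force: [0.3, -0.6, -0.8]
opening: 0.055
grip_force: 59.2
```

Call:
{"name": "carry_out", "arguments": {"rows": [[0, 0, 0, 0, 0, 0.005, -0.2], [0, 0, 0, 0, 0, 0.01, -0.2], [0, 0, 0, 0, 0, 0.01, -0.2]]}}

```text
t: 5.25
tool_pos: [0.637, -0.0605, -0.0001]
tool_rot: [-3.013, 0.888, -0.0]
contact_force: [-2.5, 0.0, 3.6]
opening: 0.0551
grip_force: 60.9
```

Call:
{"name": "carry_out", "arguments": {"rows": [[0, 0, 0, 0, 0, 0, -0.8], [0, 0, 0, 0, 0, 0, -0.8], [0, 0, 0, 0, 0, 0, -0.8], [0, 0, 0, 0, 0, -0.1, -0.8], [0, 0, 0, 0, 0, -0.2, -0.8]]}}

```text
t: 5.75
tool_pos: [0.6354, -0.0602, 0.0582]
tool_rot: [3.013, -0.888, -0.005]
contact_force: [0.7, 0.0, -0.3]
opening: 0.0767
grip_force: 0.0
```

Call:
{"name": "carry_out", "arguments": {"rows": [[0, 0, -0.1667, -0.36, 0.2, -0.4, -0.8], [0, 0, -0.1667, -0.36, 0.2, -0.4, -0.8], [0, 0, -0.1667, -0.36, 0.2, -0.4, -0.8], [0, 0, -0.1667, -0.36, 0.2, -0.4, -0.8], [0, 0, -0.1667, -0.36, 0.2, -0.4, -0.8]]}}

```text
t: 6.25
tool_pos: [0.514, -0.0525, 0.1827]
tool_rot: [3.139, -0.078, 0.01]
contact_force: [0.4, -0.5, -0.6]
opening: 0.0767
grip_force: 0.0
```

```bash
python3 - <<'E'
from h import *
d=get_image("wrist");im=d["img"];cv2.imwrite("pics/w3.png",im)
m=((im.min(2)>170)*255).astype(np.uint8)
for k in cv2.findContours(m,cv2.RETR_EXTERNAL,cv2.CHAIN_APPROX_NONE)[0]:
    if cv2.contourArea(k)>1500:
        u=k.reshape(-1,2);p=pt(d,u,.006);print(cv2.contourArea(k),u.min(0),u.max(0),p.min(0),p.max(0))
        q=cv2.minAreaRect(p[:,:2].astype(np.float32)*1000);print(q)
go()
E
```

```text
2534.0 [  0 198] [108 277] [0.46570651 0.15520635 0.006     ] [0.54533524 0.26243358 0.006     ]
((495.503662109375, 208.64666748046875), (102.2008285522461, 68.84020233154297), 61.063720703125)
1775.0 [  1 119] [ 83 194] [0.54525335 0.164564   0.006     ] [0.61350966 0.22184688 0.006     ]
((581.5736083984375, 188.3226776123047), (86.30021667480469, 31.37863540649414), 27.02910614013672)
7083.5 [287  33] [360 218] [ 0.5113442  -0.08858194  0.006     ] [ 0.6626524  -0.02883033  0.006     ]
((587.2922973632812, -60.960147857666016), (150.70790100097656, 59.71424865722656), 2.925570011138916)
7010.5 [437  15] [511 209] [ 0.51318762 -0.21206721  0.006     ] [ 0.67043196 -0.15108161  0.006     ]
((592.2324829101562, -185.89639282226562), (157.07083129882812, 60.3901481628418), 5.352964878082275)
t 6.3 at [ 0.514  -0.0525  0.1807] yaw -2.93 q6 1.38 F [-0.4  0.1 -0.7] open 0.0768 grip 0.0
```

View pics/w3.png

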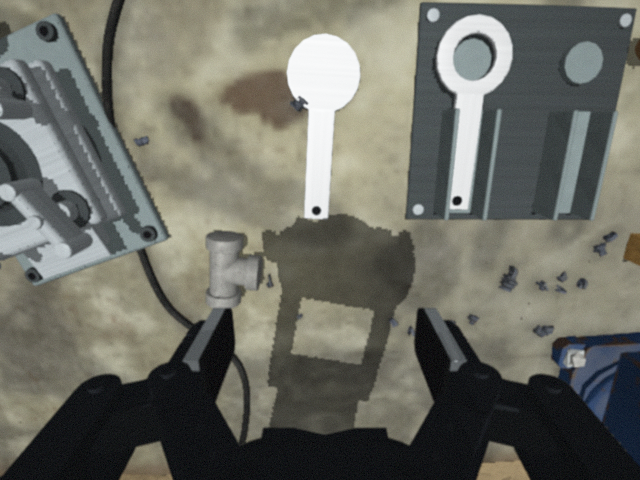

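The wrist view shows the paddle flat on the bench, with its disc at (323,74) and its tail end at (316,218). The tee is at (232,268), clear of the grasp.

```bash
python3 - <<'E'
from h import *
d=get_image("wrist");im=d["img"]
m=((im.min(2)>170)*255).astype(np.uint8);m[:,:270]=0;m[:,380:]=0;m[225:]=0
def mid(v): 
    u=np.where(m[v]>0)[0];return (u.min()+u.max())/2
T=pt(d,[(mid(v),v) for v in range(125,205,5)],.006)
k=max(cv2.findContours(m[:105],cv2.RETR_EXTERNAL,cv2.CHAIN_APPROX_NONE)[0],key=cv2.contourArea).reshape(-1,2)
P=pt(d,k[k[:,1]<95],.006)[:,:2].astype(np.float32);c,r=cv2.minEnclosingCircle(P)
s=np.polyfit(T[:,0],T[:,1],1);yw=np.degrees(np.arctan(s[0]));e=pt(d,[(316.5,218)],.006)[0]
print('disc',c,r,'yaw',yw,'line at disc',np.polyval(s,c[0]),'tail end',e,'len',np.hypot(*(e[:2]-c)))
a=np.radians(yw);g=np.array(c)-.110*np.array([np.cos(a),np.sin(a)]);print('grasp',g)
go((g[0],g[1],.05,yw),(g[0],g[1],.003,yw))
E
```

```text
disc (0.6332265734672546, -0.05872134864330292) 0.030281193554401398 yaw -6.017452439713333 line at disc -0.05912049675895286 tail end [ 0.51170077 -0.04608837  0.006     ] len 0.12218065703300363
grasp [ 0.52383267 -0.0471899 ]
t 6.35 at [ 0.5137 -0.0523  0.1791] yaw -2.93 q6 1.38 F [-0.5 -0.4  0. ] open 0.077 grip 0.0
[0.0, -0.0003, 0.0172, 0.0324, -0.0189, 0.4304] rows 2.6
[0.0, 0.0, 0.0, 0.0, -0.0, 0.1567] rows 0.9
```

Call:
{"name": "carry_out", "arguments": {"rows": [[0, 0, 0.0172, 0.0324, -0.0189, 0.43, 0.15], [0, 0, 0.0172, 0.0324, -0.0189, 0.43, 0.15], [0, 0, 0.0172, 0.0324, -0.0189, 0.43, 0.15], [0, 0, 0.0172, 0.0324, -0.0189, 0.43, 0.15], [0, 0, 0.0172, 0.0324, -0.0189, 0.43, 0.15]]}}

```text
t: 6.85
tool_pos: [0.523, -0.047, 0.0489]
tool_rot: [-3.137, 0.163, 0.005]
contact_force: [-0.1, -0.3, 0.2]
opening: 0.0362
grip_force: 0.0
```

```bash
python3 - <<'E'
from h import *
go((.5238,-.0472,.012,-6),(.5238,-.0472,.003,-6))
E
```

```text
t 6.85 at [ 0.523  -0.047   0.0489] yaw -5.96 q6 1.44 F [-0.1 -0.3  0.2] open 0.0362 grip 0.0
[-0.0001, 0.001, 0.0002, 0.003, 0.0006, 0.123] rows 0.7
[0.0, 0.0, 0.0, -0.0, -0.0, 0.03] rows 0.2
```

Call:
{"name": "carry_out", "arguments": {"rows": [[0, 0, 0, 0.003, 0, 0.12, 0.15], [0, 0, 0, 0.003, 0, 0.153, 0.15], [0, 0, 0, 0.003, 0, 0.153, 0.15], [0, 0, 0, 0.003, 0, 0.153, 0.15]]}}

```text
t: 7.25
tool_pos: [0.5255, -0.0475, 0.0059]
tool_rot: [3.137, -0.163, 0.003]
contact_force: [0.6, 0.7, 1.2]
opening: 0.0361
grip_force: 0.0
```

Call:
{"name": "carry_out", "arguments": {"rows": [[0, 0, 0, 0, 0, 0, 0.6], [0, 0, 0, 0, 0, 0, 0.6], [0, 0, 0, 0, 0, 0, 0.6], [0, 0, 0, 0, 0, 0, 0.6]], "force": 80}}

```text
t: 7.65
tool_pos: [0.5258, -0.0474, 0.0062]
tool_rot: [3.137, -0.163, 0.005]
contact_force: [-0.6, 0.7, 5.7]
opening: 0.017
grip_force: 3.2
```

Call:
{"name": "carry_out", "arguments": {"rows": [[0, 0, 0, 0, 0, 0, 0.7], [0, 0, 0, 0, 0, 0, 0.7]]}}

```text
t: 7.85
tool_pos: [0.526, -0.0474, 0.0063]
tool_rot: [3.137, -0.163, 0.005]
contact_force: [-0.4, 1.5, 6.4]
opening: 0.0129
grip_force: 3.2
```

The fingertips closed on top of the tail because the TCP stood too high. I'll reopen and go about 6 mm lower.

Call:
{"name": "carry_out", "arguments": {"rows": [[0, 0, 0, 0, 0, -0.02, 0.2], [0, 0, 0, 0, 0, -0.02, 0.2], [0, 0, 0, 0, 0, 0, 0.2], [0, 0, 0, 0, 0, 0.017, 0.2], [0, 0, 0, 0, 0, 0.017, 0.2]]}}

```text
t: 8.35
tool_pos: [0.5243, -0.0472, -0.0008]
tool_rot: [-3.137, 0.163, 0.001]
contact_force: [-1.6, 0.3, 5.3]
opening: 0.0343
grip_force: 3.1
```

```bash
python3 - <<'E'
from h import *
go((.5235,-.0472,-.001,-6))
d=get_image("wrist");im=d["img"]
m=((im.min(2)>170)*255).astype(np.uint8);m[:,:250]=0;m[:,400:]=0
for k in cv2.findContours(m,cv2.RETR_EXTERNAL,cv2.CHAIN_APPROX_NONE)[0]:
    if cv2.contourArea(k)>1500:
        u=k.reshape(-1,2);p=pt(d,u,.006);print(u.min(0),u.max(0),p.min(0),p.max(0))
E
```

```text
t 8.35 at [ 0.5243 -0.0472 -0.0008] yaw -5.94 q6 1.44 F [-1.6  0.3  5.3] open 0.0343 grip 3.1
[-0.0, 0.0003, 0.0003, -0.0027, 0.0002, 0.0006] rows 0.0
[250   0] [399 283] [ 0.54310709 -0.08477327  0.006     ] [ 0.6465375  -0.03150892  0.006     ]
```

Call:
{"name": "carry_out", "arguments": {"rows": [[0, 0, 0, 0, 0, -0.003, 0.4], [0, 0, 0, 0, 0, -0.004, 0.6], [0, 0, 0, 0, 0, -0.004, 0.75], [0, 0, 0, 0, 0, -0.004, 0.75], [0, 0, 0, 0, 0, -0.004, 0.75]], "force": 80}}

```text
t: 8.9
tool_pos: [0.5245, -0.0472, 0.0005]
tool_rot: [3.137, -0.163, 0.001]
contact_force: [0.5, -0.2, 4.1]
opening: 0.0192
grip_force: 78.6
```

Gripped at 79 N with the tail about 22 mm wide. I'll lift it and take it to a point in front of the stand.

Call:
{"name": "carry_out", "arguments": {"rows": [[0, 0, 0, 0, 0, -0.1, 0.75], [0, 0, 0, 0, 0, -0.25, 0.75], [0, 0, 0, 0, 0, -0.4, 0.75], [0, 0, 0, 0, 0, -0.4, 0.75]]}}

```text
t: 9.3
tool_pos: [0.5283, -0.0481, 0.127]
tool_rot: [3.135, -0.163, 0.018]
contact_force: [0.6, -1.0, 0.1]
opening: 0.0188
grip_force: 78.5
```

```bash
python3 - <<'E'
from h import *
go((.40,.06,.12,5),(.345,.123,.12,16))
E
```

```text
t 9.3 at [ 0.5283 -0.0481  0.127 ] yaw -5.94 q6 1.44 F [ 0.6 -1.   0.1] open 0.0188 grip 78.5
[0.0008, -0.0036, -0.0608, -0.4629, -0.3142, 0.0173] rows 3.4
[0.0, 0.0, -0.0611, -0.1643, -0.2252, -0.0] rows 1.7
```

Call:
{"name": "carry_out", "arguments": {"rows": [[0, 0, -0.0608, -0.463, -0.314, 0, 0.75], [0, 0, -0.0608, -0.463, -0.314, 0, 0.75], [0, 0, -0.0608, -0.463, -0.314, 0, 0.75], [0, 0, -0.0608, -0.463, -0.314, 0, 0.75]]}}

```text
t: 9.7
tool_pos: [0.3914, 0.0627, 0.1171]
tool_rot: [-3.137, -0.14, 0.009]
contact_force: [0.3, -0.3, -1.0]
opening: 0.019
grip_force: 78.6
```

Call:
{"name": "carry_out", "arguments": {"rows": [[0, 0, -0.0611, -0.164, -0.225, 0, 0.75], [0, 0, -0.0611, -0.164, -0.225, 0, 0.75], [0, 0, -0.0611, -0.164, -0.225, 0, 0.75], [0, 0, -0.0611, -0.164, -0.225, 0, 0.75]]}}

```text
t: 10.1
tool_pos: [0.34, 0.1239, 0.1189]
tool_rot: [3.11, 0.439, -0.003]
contact_force: [-0.2, 0.2, -0.6]
opening: 0.0184
grip_force: 78.8
```

```bash
python3 - <<'E'
from h import *
go()
d=get_image("wrist");cv2.imwrite("pics/w4.png",d["img"])
c=np.array([.5745,.189]);a=np.radians(16);e=np.array([np.cos(a),np.sin(a)]);n=np.array([-e[1],e[0]])
W=lambda x,y,z:np.r_[c+x*e+y*n,z]
print(px(d,[W(-92,0,35)if 0 else W(-.064,.035,.04),W(-.064,-.035,.04),W(-.092,.035,.035),W(-.092,-.035,.035),W(-.1,.075,.01),W(-.1,-.075,.01),W(-.045,.045,.0995),W(-.045,-.045,.0995),W(0,0,.0815)]).round(1))
s=get_image("scene");p=px(s,[W(-.13,0,.08)])[0].astype(int)
cv2.imwrite("pics/s4.png",np.hstack([cv2.resize(s["img"][p[1]-75:p[1]+75,p[0]-70:p[0]+110],None,fx=4,fy=4,interpolation=cv2.INTER_CUBIC)]))
E
```

```text
t 10.1 at [0.34   0.1239 0.1189] yaw 16.08 q6 1.43 F [-0.2  0.2 -0.6] open 0.0184 grip 78.8
[[ 259.2  -79. ]
 [ 396.3  -78.7]
 [ 263.1  -13.7]
 [ 391.9  -13.4]
 [ 205.4   15.7]
 [ 448.5   16.1]
 [ 199.9 -226.4]
 [ 459.4 -225.3]
 [ 329.5 -330.5]]
```

View pics/w4.png

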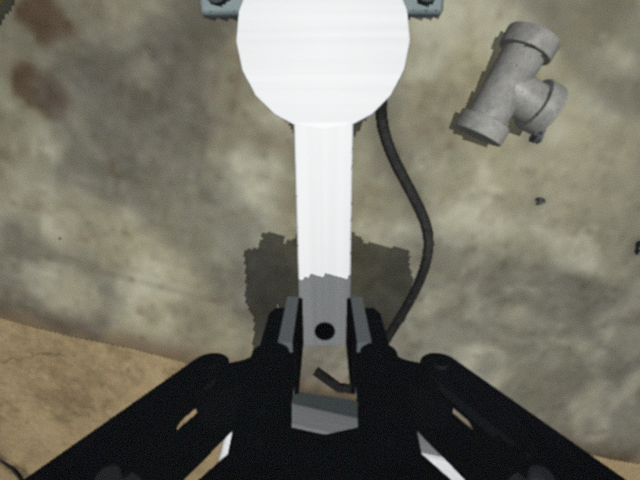

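View pics/s4.png

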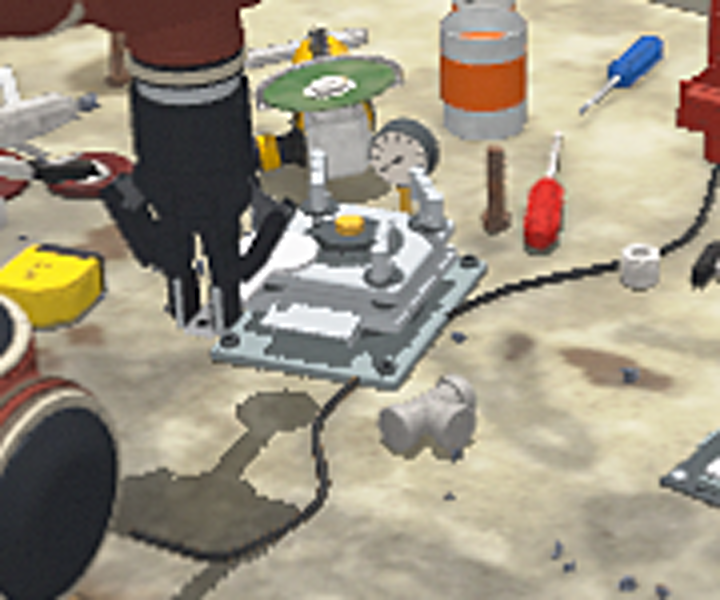

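The wrist view shows the paddle straight in the grip: disc spanning columns 237–410 near row 55, tail centred at column 325. The foot's front corners are at (202,16) and (443,17), so the stand is about 2.5 mm left of my first estimate. Next I'll check the sag.

```bash
python3 - <<'E'
from h import *
d=get_image("wrist");im=d["img"];m=im.min(2)>150
o=get_obs();T=o["tool_pos"];R=Ro.from_rotvec(o["tool_rot"]).as_matrix()
a=np.radians(16);e=np.r_[np.cos(a),np.sin(a),0];n=np.r_[-e[1],e[0],0]
for sag in(-.006,-.003,0,.003):
    c=T+.109*e+[0,0,.006+sag];print(sag,px(d,[c+.03*n,c-.03*n,c-.03*e]).round(1).tolist())
rows=[(v,)+tuple(np.where(m[v,200:440])[0][[0,-1]]+200) for v in range(30,125,6)];print(rows)
print(px(d,[T+[0,0,.006],T-.0127*e+[0,0,.006],T-.011*e]).round(1).tolist(),R.round(3).tolist())
go((.3445,.1244,.075,16),(.3445,.1244,.0425,16))
E
```

```text
-0.006 [[239.1, 40.9], [407.7, 40.7], [323.6, 128.1]]
-0.003 [[237.2, 39.2], [409.6, 39.0], [323.6, 128.4]]
0 [[235.2, 37.4], [411.6, 37.2], [323.6, 128.6]]
0.003 [[233.1, 35.5], [413.7, 35.3], [323.6, 128.8]]
[(30, np.int64(237), np.int64(433)), (36, np.int64(236), np.int64(410)), (42, np.int64(236), np.int64(409)), (48, np.int64(237), np.int64(408)), (54, np.int64(239), np.int64(407)), (60, np.int64(240), np.int64(406)), (66, np.int64(241), np.int64(404)), (72, np.int64(243), np.int64(402)), (78, np.int64(246), np.int64(399)), (84, np.int64(250), np.int64(396)), (90, np.int64(253), np.int64(393)), (96, np.int64(256), np.int64(389)), (102, np.int64(262), np.int64(383)), (108, np.int64(268), np.int64(377)), (114, np.int64(274), np.int64(371)), (120, np.int64(286), np.int64(359))]
[[324.0, 319.0], [324.0, 343.9], [324.0, 333.0]] [[0.962, 0.274, -0.001], [0.274, -0.962, -0.0], [-0.001, 0.0, -1.0]]
t 10.25 at [0.3412 0.1232 0.1199] yaw 15.92 q6 1.43 F [-0.1 -0.3 -0.8] open 0.0185 grip 78.8
[0.0, 0.0004, -0.0005, 0.0117, -0.001, 0.1496] rows 0.9
[0.0, 0.0, 0.0, -0.0, -0.0, 0.1083] rows 0.6
```

Sag is about 1.5 mm. I'll go down to TCP z of about 0.043 and then slide in.

Call:
{"name": "carry_out", "arguments": {"rows": [[0, 0, 0, 0.005, -0.003, 0.12, 0.75], [0, 0, 0, 0.005, -0.003, 0.22, 0.75], [0, 0, 0, 0.005, -0.003, 0.255, 0.75], [0, 0, 0, 0.005, -0.003, 0.255, 0.75], [0, 0, 0, 0.005, -0.003, 0.255, 0.75]]}}

```text
t: 10.75
tool_pos: [0.3432, 0.1249, 0.0449]
tool_rot: [3.111, 0.436, 0.002]
contact_force: [-0.4, -0.1, 0.5]
opening: 0.0189
grip_force: 78.8
```

```bash
cat >> h.py <<'E'
C=np.array([.574,.191]);A=16.
def W(x,y,z):
    a=np.radians(A);e=np.array([np.cos(a),np.sin(a)]);n=np.array([-e[1],e[0]]);return np.r_[C+x*e+y*n,z]
E
python3 - <<'E'
from h import *
go((*W(-.180,0,.0435),16),(*W(-.115,0,.0435),16),(*W(-.109,0,.0435),16))
d=get_image("wrist");cv2.imwrite("pics/w5.png",d["img"])
print(px(d,[W(-.064,.035,.04),W(-.064,-.035,.04),W(-.1,.075,.01),W(-.1,-.075,.01)]).round(1).tolist())
E
```

```text
t 10.75 at [0.3432 0.1249 0.0449] yaw 15.95 q6 1.44 F [-0.4 -0.1  0.5] open 0.0189 grip 78.8
[0.0001, -0.0003, -0.0003, 0.2003, 0.0, 0.0048] rows 1.2
[0.0, 0.0, 0.0, 0.2167, -0.0, -0.0] rows 1.3
[0.0, 0.0, 0.0, 0.02, -0.0, -0.0] rows 0.1
[[214.4, -180.1], [430.8, -180.3], [147.8, -20.0], [498.2, -20.4]]
```

Call:
{"name": "carry_out", "arguments": {"rows": [[0, 0, 0, 0.05, 0, 0.004, 0.75], [0, 0, 0, 0.1, 0, 0.004, 0.75], [0, 0, 0, 0.14, 0, 0.004, 0.75], [0, 0, 0, 0.17, 0, 0.004, 0.75], [0, 0, 0, 0.2, 0, 0.004, 0.75]]}}

```text
t: 11.3
tool_pos: [0.4014, 0.1419, 0.0439]
tool_rot: [-3.111, -0.437, -0.004]
contact_force: [-0.4, -0.0, -1.0]
opening: 0.0187
grip_force: 78.8
```

Call:
{"name": "carry_out", "arguments": {"rows": [[0, 0, 0, 0.05, 0, 0, 0.75], [0, 0, 0, 0.09, 0, 0, 0.75], [0, 0, 0, 0.09, 0, 0, 0.75]]}}

```text
t: 11.6
tool_pos: [0.4276, 0.1494, 0.0437]
tool_rot: [-3.111, -0.437, -0.003]
contact_force: [-0.6, 0.4, -0.7]
opening: 0.0189
grip_force: 78.8
```

```bash
python3 - <<'E'
from h import *
go((*W(-.115,0,.0435),16))
E
```

```text
t 11.6 at [0.4276 0.1494 0.0437] yaw 16.0 q6 1.46 F [-0.6  0.4 -0.7] open 0.0189 grip 78.8
[0.0001, -0.0006, 0.0, 0.124, 0.0012, 0.001] rows 0.7
```

Call:
{"name": "carry_out", "arguments": {"rows": [[0, 0, 0, 0.04, 0, 0, 0.75], [0, 0, 0, 0.08, 0, 0.002, 0.75], [0, 0, 0, 0.11, 0, 0.003, 0.75], [0, 0, 0, 0.12, 0, 0.003, 0.75], [0, 0, 0, 0.12, 0, 0.003, 0.75]]}}

```text
t: 12.1
tool_pos: [0.4605, 0.159, 0.0419]
tool_rot: [3.111, 0.437, -0.0]
contact_force: [0.5, -0.4, -0.5]
opening: 0.019
grip_force: 78.8
```

Call:
{"name": "carry_out", "arguments": {"rows": [[0, 0, 0, 0.01, 0, 0.002, 0.75], [0, 0, 0, 0.02, 0, 0.003, 0.75], [0, 0, 0, 0.02, 0, 0.003, 0.75]]}}

```text
t: 12.4
tool_pos: [0.4665, 0.1607, 0.041]
tool_rot: [-3.111, -0.437, -0.001]
contact_force: [0.2, 0.1, -0.8]
opening: 0.019
grip_force: 78.9
```

```bash
python3 - <<'E'
from h import *
go((*W(-.109,0,.041),16))
E
```

```text
t 12.4 at [0.4665 0.1607 0.041 ] yaw 16.0 q6 1.47 F [ 0.2  0.1 -0.8] open 0.019 grip 78.9
[-0.0, -0.0001, -0.0, 0.0091, 0.0018, 0.0] rows 0.1
```

Call:
{"name": "carry_out", "arguments": {"rows": [[0, 0, 0, 0.007, 0, 0.002, 0.75], [0, 0, 0, 0.01, 0, 0.003, 0.75], [0, 0, 0, 0.01, 0, 0.003, 0.75]]}}

```text
t: 12.7
tool_pos: [0.4693, 0.1615, 0.0403]
tool_rot: [-3.111, -0.437, -0.0]
contact_force: [-1.0, 0.2, 1.1]
opening: 0.0189
grip_force: 79.1
```

Call:
{"name": "carry_out", "arguments": {"rows": [[0, 0, 0, 0.007, 0, 0, 0.75], [0, 0, 0, 0.01, 0, 0, 0.75], [0, 0, 0, 0.01, 0, 0, 0.75]]}}

```text
t: 13.0
tool_pos: [0.4699, 0.1618, 0.0397]
tool_rot: [3.11, 0.438, -0.01]
contact_force: [-9.7, -2.4, 7.2]
opening: 0.0191
grip_force: 79.8
```

Contact against the dowels at 10 N, with the TCP where the seat estimate puts it. A slight extra nudge, then I'll release, rise and look at the wings.

Call:
{"name": "carry_out", "arguments": {"rows": [[0, 0, 0, 0.004, 0, 0, 0.75], [0, 0, 0, 0.004, 0, 0, 0.75], [0, 0, 0, 0.001, 0, 0, 0.2], [0, 0, 0, 0, 0, 0, 0.1], [0, 0, 0, 0, 0, 0, 0.1]]}}

```text
t: 13.5
tool_pos: [0.4724, 0.1624, 0.0402]
tool_rot: [-3.111, -0.437, -0.002]
contact_force: [1.6, 0.4, -0.3]
opening: 0.0383
grip_force: 0.0
```

Call:
{"name": "carry_out", "arguments": {"rows": [[0, 0, 0, 0, 0, -0.15, 0.1], [0, 0, 0, 0, 0, -0.3, 0.1], [0, 0, 0, 0.1, 0, -0.5, 0.1], [0, 0, 0, 0.1, 0, -0.6, 0.1], [0, 0, 0, 0.1, 0, -0.6, 0.1]]}}

```text
t: 14.0
tool_pos: [0.5059, 0.1716, 0.2291]
tool_rot: [-3.11, -0.437, -0.025]
contact_force: [0.4, -0.3, 0.1]
opening: 0.0386
grip_force: 0.0
```

```bash
python3 - <<'E'
from h import *
go()
d=get_image("wrist");cv2.imwrite("pics/w6.png",d["img"])
for z in(0.0995,):
  for p in((-.045,.045),(.045,.045),(.045,-.045),(-.045,-.045),(0,0)): print(p,px(d,[W(*p,z)]).round(1).tolist())
print(px(d,[W(-.122,0,.046),W(-.1,.075,.01),W(-.1,-.075,.01),W(.1,-.075,.01),W(.1,.075,.01)]).round(1).tolist())
E
```

```text
t 14.0 at [0.5059 0.1716 0.2291] yaw 16.01 q6 1.48 F [ 0.4 -0.3  0.1] open 0.0386 grip 0.0
(-0.045, 0.045) [[265.1, 199.1]]
(0.045, 0.045) [[258.9, 72.1]]
(0.045, -0.045) [[387.8, 72.1]]
(-0.045, -0.045) [[381.9, 199.0]]
(0, 0) [[323.4, 138.5]]
[[323.5, 266.1], [252.2, 234.0], [394.7, 233.8], [407.0, 19.9], [239.4, 19.9]]
```

View pics/w6.png

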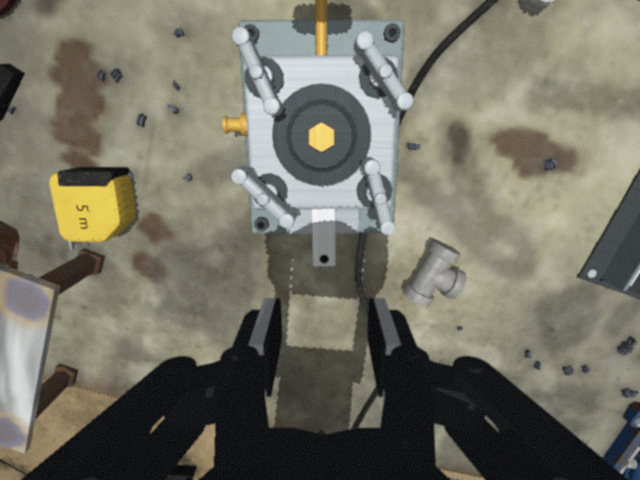

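The view shows the blind in place: tail straight out of the front, ending at (324,266), with the stand centred at about (321,137). Wing tips: screw 0 (238,177)-(287,220), screw 1 (240,36)-(272,105), screw 2 (365,41)-(404,101), screw 3 (372,166)-(389,227).

```bash
python3 - <<'E'
from h import *
d=get_image("wrist");im=d["img"]
o=get_obs()
E_={0:[(238,177),(287,220)],1:[(240,36),(272,105)],2:[(365,41),(404,101)],3:[(372,166),(389,227)]}
for i,w in E_.items():
    P=pt(d,w,.0975);v=P[0]-P[1];print(i,P.mean(0).round(4),np.linalg.norm(v).round(4),'ang',np.degrees(np.arctan2(v[1],v[0])).round(1))
E
sed -i 's/^C=.*/C=np.array([.5742,.1923]);A=16./' h.py
python3 -c "
from h import *
for p in((-.045,.045),(.045,.045),(.045,-.045),(-.045,-.045)): print(W(*p,.09).round(4))"
```

```text
0 [0.5157 0.2227 0.0975] 0.0489 ang 62.9
1 [0.6019 0.2474 0.0975] 0.0484 ang 40.1
2 [0.6261 0.1619 0.0975] 0.0479 ang 53.0
3 [0.5416 0.1365 0.0975] 0.0496 ang 33.9
[0.5185 0.2232 0.09  ]
[0.6051 0.248  0.09  ]
[0.6299 0.1614 0.09  ]
[0.5433 0.1366 0.09  ]
```

```bash
cat >> h.py <<'E'
S={0:(.5173,.223,62.),1:(.604,.2477,40.5),2:(.6287,.1611,54.),3:(.5421,.1363,34.)}
E
python3 - <<'E'
from h import *
x,y,a=S[0];go((x,y,.13,a),(x,y,.083,a),(x,y,.081,a-42),(x,y,.13,a-42),(*S[2][:2],.13,S[2][2]))
E
```

```text
t 14.1 at [0.5021 0.1709 0.2219] yaw 16.01 q6 1.48 F [-0.2  0.2 -1.2] open 0.0384 grip 0.0
[0.0006, -0.0011, -0.2555, 0.0956, -0.1532, 0.3067] rows 5.4
[0.0, 0.0, 0.0, 0.0, -0.0, 0.1567] rows 0.9
[0.0, -0.0, 0.2333, 0.0, -0.0, 0.0067] rows 4.9
[0.0, 0.0, 0.0, 0.0, 0.0, -0.1633] rows 1.0
[0.0, 0.0, -0.1889, 0.2784, 0.3209, 0.0] rows 4.0
```

Call:
{"name": "carry_out", "arguments": {"rows": [[0, 0, -0.2355, 0.0956, -0.153, 0.307, 0.2], [0, 0, -0.2355, 0.0956, -0.153, 0.307, 0.2], [0, 0, -0.2355, 0.0956, -0.153, 0.307, 0.2], [0, 0, -0.2355, 0.0956, -0.153, 0.307, 0.2], [0, 0, -0.2355, 0.0956, -0.153, 0.307, 0.2]]}}

```text
t: 14.6
tool_pos: [0.5136, 0.2223, 0.1242]
tool_rot: [-2.736, -1.541, 0.009]
contact_force: [0.0, 0.6, 0.8]
opening: 0.0343
grip_force: 0.0
```

Call:
{"name": "carry_out", "arguments": {"rows": [[0, 0, -0.02, 0, 0, 0, 0.2], [0, 0, -0.02, 0, 0, 0, 0.2]]}}

```text
t: 14.8
tool_pos: [0.5142, 0.2222, 0.1254]
tool_rot: [-2.692, -1.617, 0.006]
contact_force: [-0.5, -0.7, -0.6]
opening: 0.034
grip_force: 0.0
```

```bash
python3 - <<'E'
from h import *
x,y,a=S[0];go((x,y,.083,a))
d=get_image("wrist");cv2.imwrite("pics/w7.png",d["img"])
print(px(d,[[x,y,.0995],[x,y,.13]]).round(1).tolist())
E
```

```text
t 14.8 at [0.5142 0.2222 0.1254] yaw 61.98 q6 0.76 F [-0.5 -0.7 -0.6] open 0.034 grip 0.0
[-0.0009, 0.0009, -0.0001, 0.0076, 0.0083, 0.1414] rows 0.9
[[329.3, 282.5], [330.1, 312.8]]
```

View pics/w7.png

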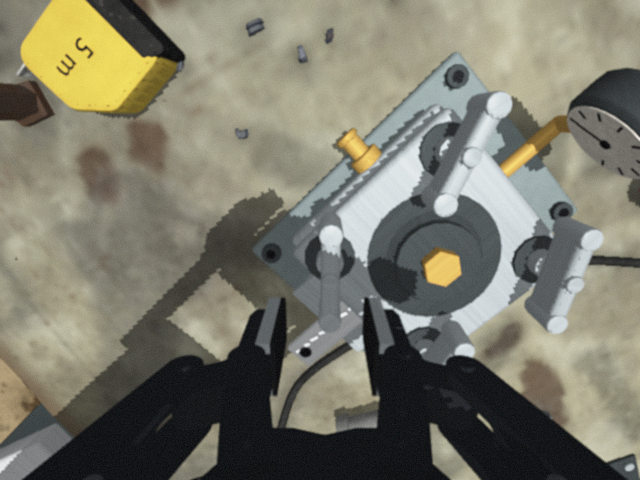

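The wrist view shows wing 0 upright between the fingers, tips at (330,235) and (331,318), so the tool is lined up with it. I'll grip it and turn.

Call:
{"name": "carry_out", "arguments": {"rows": [[0, 0, 0, 0.01, 0.007, 0.05, 0.2], [0, 0, 0, 0.01, 0.007, 0.142, 0.2], [0, 0, 0, 0.01, 0.007, 0.142, 0.2]]}}

```text
t: 15.15
tool_pos: [0.5154, 0.2232, 0.0798]
tool_rot: [-2.691, -1.615, 0.014]
contact_force: [-0.4, 0.5, -0.7]
opening: 0.0342
grip_force: 0.0
```

Call:
{"name": "carry_out", "arguments": {"rows": [[0, 0, 0, 0, 0, 0, 0.8], [0, 0, 0, 0, 0, 0, 0.9], [0, 0, 0, 0, 0, 0, 0.9], [0, 0, 0, 0, 0, 0, 0.9]], "force": 60}}

```text
t: 15.55
tool_pos: [0.5189, 0.2245, 0.0858]
tool_rot: [-2.693, -1.618, -0.0]
contact_force: [-3.0, 0.9, -0.7]
opening: 0.0081
grip_force: 62.2
```

Call:
{"name": "carry_out", "arguments": {"rows": [[0, 0, 0.047, 0, 0, 0.001, 0.9], [0, 0, 0.094, 0, 0, 0.003, 0.9], [0, 0, 0.141, 0, 0, 0.004, 0.9], [0, 0, 0.188, 0, 0, 0.006, 0.9], [0, 0, 0.235, 0, 0, 0.007, 0.9]]}}

```text
t: 16.05
tool_pos: [0.5189, 0.2243, 0.0838]
tool_rot: [3.096, 0.529, -0.0]
contact_force: [-3.0, -0.3, -0.1]
opening: 0.0079
grip_force: 62.3
```

Call:
{"name": "carry_out", "arguments": {"rows": [[0, 0, 0, 0, 0, 0, 0.9], [0, 0, 0, 0, 0, 0, 0.9]]}}

```text
t: 16.25
tool_pos: [0.519, 0.2243, 0.0837]
tool_rot: [3.094, 0.542, -0.0]
contact_force: [-4.1, -0.4, 2.2]
opening: 0.008
grip_force: 62.5
```

```bash
python3 - <<'E'
from h import *
x,y,a=S[0];go((x,y,.13,a-42),(*S[2][:2],.13,S[2][2]),(*S[2][:2],.083,S[2][2]));print(get_obs()["wrist_torque"])
E
```

```text
t 16.25 at [0.519  0.2243 0.0837] yaw 19.86 q6 1.5 F [-4.1 -0.4  2.2] open 0.008 grip 62.5
[0.0, 0.0, -0.0008, -0.0067, 0.0022, -0.1542] rows 0.9
[0.0, 0.0, -0.1889, 0.2784, 0.3209, 0.0] rows 4.0
[0.0, 0.0, 0.0, 0.0, -0.0, 0.1567] rows 0.9
[-0.12595509  0.56160329 -0.05340031]
```

Screw 0 turned 42°. Now the diagonal partner, screw 2.

Call:
{"name": "carry_out", "arguments": {"rows": [[0, 0, 0, 0, 0, 0, 0.2], [0, 0, 0, 0, 0, 0, 0.2], [0, 0, 0, 0, 0, 0, 0.2], [0, 0, 0, 0, 0, -0.1, 0.2], [0, 0, 0, 0, 0, -0.16, 0.2]]}}

```text
t: 16.75
tool_pos: [0.5197, 0.2244, 0.1326]
tool_rot: [-3.095, -0.538, -0.003]
contact_force: [1.2, -0.1, -0.0]
opening: 0.0341
grip_force: 0.0
```

Call:
{"name": "carry_out", "arguments": {"rows": [[0, 0, -0.1894, 0.277, 0.32, 0, 0.2], [0, 0, -0.1894, 0.277, 0.32, 0, 0.2], [0, 0, -0.1894, 0.277, 0.32, 0, 0.2], [0, 0, -0.1894, 0.277, 0.32, 0, 0.2], [0, 0, -0.1894, 0.277, 0.32, 0, 0.2]]}}

```text
t: 17.25
tool_pos: [0.6305, 0.1612, 0.1311]
tool_rot: [2.803, 1.419, 0.001]
contact_force: [0.9, -0.1, -0.2]
opening: 0.0342
grip_force: 0.0
```

```bash
sed -i 's/^S=.*/S={0:(.5187,.224,62.),1:(.6052,.2488,40.5),2:(.630,.1622,54.),3:(.5433,.1374,34.)}/' h.py; python3 - <<'E'
from h import *
x,y,a=S[2];go((x,y,.083,a))
d=get_image("wrist");cv2.imwrite("pics/w8.png",d["img"])
# check wing: bright blob near the expected place
im=d["img"];c=px(d,[[x,y,.0995]])[0];print(c)
h=[px(d,[[x+s*.025*np.cos(np.radians(a)),y+s*.025*np.sin(np.radians(a)),.0995]])[0].round(0).tolist() for s in(-1,1)];print(h)
u=[(v,(np.where(im[v,int(c[0])-25:int(c[0])+25].min(1)>135)[0][[0,-1]]+int(c[0])-25).tolist()) for v in range(int(h[1][1])+5,int(h[0][1])-10,12) if (im[v,int(c[0])-25:int(c[0])+25].min(1)>135).any()];print(u)
E
```

```text
t 17.25 at [0.6305 0.1612 0.1311] yaw 53.72 q6 0.77 F [ 0.9 -0.1 -0.2] open 0.0342 grip 0.0
[0.0001, -0.0001, -0.0015, 0.0016, -0.0035, 0.1604] rows 1.0
[322.35074218 280.81332937]
[[323.0, 322.0], [322.0, 236.0]]
[(241, [311, 346]), (289, [344, 345])]
```

Call:
{"name": "carry_out", "arguments": {"rows": [[0, 0, 0, 0.001, -0.003, 0.05, 0.2], [0, 0, 0, 0.001, -0.003, 0.158, 0.2], [0, 0, 0, 0.001, -0.003, 0.158, 0.2]]}}

```text
t: 17.6
tool_pos: [0.6244, 0.1626, 0.0776]
tool_rot: [-2.799, -1.419, 0.015]
contact_force: [-1.2, -0.3, -1.1]
opening: 0.0342
grip_force: 0.0
```

Call:
{"name": "carry_out", "arguments": {"rows": [[0, 0, 0, 0, 0, 0, 0.8], [0, 0, 0, 0, 0, 0, 0.9], [0, 0, 0, 0, 0, 0, 0.9], [0, 0, 0, 0, 0, 0, 0.9]]}}

```text
t: 18.0
tool_pos: [0.6296, 0.1627, 0.0846]
tool_rot: [2.802, 1.42, 0.002]
contact_force: [1.9, -0.7, -2.1]
opening: 0.0081
grip_force: 63.3
```

Call:
{"name": "carry_out", "arguments": {"rows": [[0, 0, 0.047, 0, 0, 0.001, 0.9], [0, 0, 0.094, 0, 0, 0.003, 0.9], [0, 0, 0.141, 0, 0, 0.004, 0.9], [0, 0, 0.188, 0, 0, 0.006, 0.9], [0, 0, 0.235, 0, 0, 0.007, 0.9]]}}

```text
t: 18.5
tool_pos: [0.6295, 0.163, 0.0826]
tool_rot: [-3.126, -0.305, -0.002]
contact_force: [0.7, 0.6, -3.0]
opening: 0.0084
grip_force: 63.3
```

Call:
{"name": "carry_out", "arguments": {"rows": [[0, 0, 0, 0, 0, 0, 0.9], [0, 0, 0, 0, 0, 0, 0.9]]}}

```text
t: 18.7
tool_pos: [0.6295, 0.163, 0.0826]
tool_rot: [-3.125, -0.318, -0.002]
contact_force: [0.4, -0.3, 0.4]
opening: 0.008
grip_force: 63.5
```

Call:
{"name": "carry_out", "arguments": {"rows": [[0, 0, 0, 0, 0, 0, 0.2], [0, 0, 0, 0, 0, 0, 0.2], [0, 0, 0, 0, 0, 0, 0.2], [0, 0, 0, 0, 0, -0.1, 0.2], [0, 0, 0, 0, 0, -0.16, 0.2]]}}

```text
t: 19.2
tool_pos: [0.6295, 0.1627, 0.1313]
tool_rot: [-3.126, -0.315, -0.002]
contact_force: [0.6, 0.3, 0.5]
opening: 0.0342
grip_force: 0.0
```

Call:
{"name": "carry_out", "arguments": {"rows": [[0, 0, -0.1583, -0.021, -0.3, 0, 0.2], [0, 0, -0.1583, -0.021, -0.3, 0, 0.2], [0, 0, -0.1583, -0.021, -0.3, 0, 0.2], [0, 0, -0.1583, -0.021, -0.3, 0, 0.2], [0, 0, -0.1583, -0.021, -0.3, 0, 0.2]]}}

```text
t: 19.7
tool_pos: [0.6052, 0.2502, 0.1306]
tool_rot: [2.952, 1.075, 0.002]
contact_force: [0.7, 0.5, -0.3]
opening: 0.0343
grip_force: 0.0
```

```bash
python3 - <<'E'
from h import *
x,y,a=S[1];go((x,y,.083,a))
E
```

```text
t 19.7 at [0.6052 0.2502 0.1306] yaw 40.03 q6 1.15 F [ 0.7  0.5 -0.3] open 0.0343 grip 0.0
[0.0002, -0.0004, -0.0026, -0.0033, 0.0034, 0.1588] rows 1.0
```

Call:
{"name": "carry_out", "arguments": {"rows": [[0, 0, -0.002, -0.003, 0.003, 0.05, 0.2], [0, 0, -0.002, -0.003, 0.003, 0.158, 0.2], [0, 0, -0.002, -0.003, 0.003, 0.158, 0.2]]}}

```text
t: 20.0
tool_pos: [0.6011, 0.2468, 0.0762]
tool_rot: [-2.949, -1.081, 0.016]
contact_force: [-1.2, 0.3, -0.6]
opening: 0.0343
grip_force: 0.0
```

Call:
{"name": "carry_out", "arguments": {"rows": [[0, 0, 0, 0, 0, 0, 0.8], [0, 0, 0, 0, 0, 0, 0.9], [0, 0, 0, 0, 0, 0, 0.9], [0, 0, 0, 0, 0, 0, 0.9]]}}

```text
t: 20.4
tool_pos: [0.6046, 0.2487, 0.083]
tool_rot: [-2.948, -1.083, 0.0]
contact_force: [-3.9, 0.7, -0.4]
opening: 0.0084
grip_force: 62.8
```

Call:
{"name": "carry_out", "arguments": {"rows": [[0, 0, 0.047, 0, 0, 0.001, 0.9], [0, 0, 0.094, 0, 0, 0.003, 0.9], [0, 0, 0.141, 0, 0, 0.004, 0.9], [0, 0, 0.188, 0, 0, 0.006, 0.9], [0, 0, 0.235, 0, 0, 0.007, 0.9]]}}

```text
t: 20.9
tool_pos: [0.6043, 0.2492, 0.081]
tool_rot: [-3.14, 0.062, 0.001]
contact_force: [-4.8, 2.6, 0.3]
opening: 0.0086
grip_force: 62.9
```

Call:
{"name": "carry_out", "arguments": {"rows": [[0, 0, 0, 0, 0, 0, 0.9], [0, 0, 0, 0, 0, 0, 0.9]]}}

```text
t: 21.1
tool_pos: [0.6043, 0.2491, 0.0809]
tool_rot: [-3.14, 0.053, 0.002]
contact_force: [-4.9, 3.3, 0.6]
opening: 0.0084
grip_force: 62.9
```

Call:
{"name": "carry_out", "arguments": {"rows": [[0, 0, 0, 0, 0, 0, 0.2], [0, 0, 0, 0, 0, 0, 0.2], [0, 0, 0, 0, 0, 0, 0.2], [0, 0, 0, 0, 0, -0.1, 0.2], [0, 0, 0, 0, 0, -0.16, 0.2]]}}

```text
t: 21.6
tool_pos: [0.6058, 0.2483, 0.1302]
tool_rot: [-3.141, 0.054, -0.004]
contact_force: [0.1, 0.3, 0.5]
opening: 0.0342
grip_force: 0.0
```

Call:
{"name": "carry_out", "arguments": {"rows": [[0, 0, -0.199, -0.195, 0.376, 0, 0.2], [0, 0, -0.199, -0.195, 0.376, 0, 0.2], [0, 0, -0.199, -0.195, 0.376, 0, 0.2], [0, 0, -0.199, -0.195, 0.376, 0, 0.2], [0, 0, -0.199, -0.195, 0.376, 0, 0.2]]}}

```text
t: 22.1
tool_pos: [0.5431, 0.1368, 0.1295]
tool_rot: [3.005, 0.914, 0.004]
contact_force: [-2.2, 0.6, 0.2]
opening: 0.0343
grip_force: 0.0
```

```bash
python3 - <<'E'
from h import *
x,y,a=S[3];go((x,y,.083,a))
E
```

```text
t 22.1 at [0.5431 0.1368 0.1295] yaw 33.84 q6 1.09 F [-2.2  0.6  0.2] open 0.0343 grip 0.0
[0.0004, -0.0007, -0.0009, 0.0014, -0.0013, 0.1549] rows 0.9
```

Round one continues with screw 3. I'll hold, then take it on to its stop without regripping, which starts round two.

Call:
{"name": "carry_out", "arguments": {"rows": [[0, 0, 0, 0.001, -0.001, 0.05, 0.2], [0, 0, 0, 0.001, -0.001, 0.155, 0.2], [0, 0, 0, 0.001, -0.001, 0.155, 0.2]]}}

```text
t: 22.4
tool_pos: [0.5391, 0.1381, 0.0765]
tool_rot: [-3.004, -0.913, 0.014]
contact_force: [-1.9, -0.3, -1.1]
opening: 0.0342
grip_force: 0.0
```

Call:
{"name": "carry_out", "arguments": {"rows": [[0, 0, 0, 0, 0, 0, 0.8], [0, 0, 0, 0, 0, 0, 0.9], [0, 0, 0, 0, 0, 0, 0.9], [0, 0, 0, 0, 0, 0, 0.9]]}}

```text
t: 22.8
tool_pos: [0.5434, 0.1379, 0.0824]
tool_rot: [3.005, 0.914, 0.003]
contact_force: [2.6, -1.7, -3.9]
opening: 0.0085
grip_force: 63.2
```

Call:
{"name": "carry_out", "arguments": {"rows": [[0, 0, 0.047, 0, 0, 0.001, 0.9], [0, 0, 0.094, 0, 0, 0.003, 0.9], [0, 0, 0.141, 0, 0, 0.004, 0.9], [0, 0, 0.188, 0, 0, 0.006, 0.9], [0, 0, 0.235, 0, 0, 0.007, 0.9]]}}

```text
t: 23.3
tool_pos: [0.5435, 0.138, 0.0804]
tool_rot: [-3.132, 0.24, -0.004]
contact_force: [2.6, -0.4, -2.8]
opening: 0.0085
grip_force: 63.3
```

Call:
{"name": "carry_out", "arguments": {"rows": [[0, 0, 0, 0, 0, 0, 0.9], [0, 0, 0, 0, 0, 0, 0.9], [0, 0, 0, 0, 0, 0, 0.9]]}}

```text
t: 23.6
tool_pos: [0.5435, 0.138, 0.0804]
tool_rot: [-3.133, 0.228, -0.003]
contact_force: [3.2, -1.4, -0.6]
opening: 0.0084
grip_force: 63.4
```

```bash
python3 - <<'E'
from h import *
x,y,a=S[3];go((x,y,.081,a-42));print(get_obs()["wrist_torque"])
d=get_image("top");cv2.imwrite("pics/t9.png",d["img"])
E
```

```text
t 23.6 at [0.5435 0.138  0.0804] yaw -8.34 q6 1.83 F [ 3.2 -1.4 -0.6] open 0.0084 grip 63.4
[-0.0002, -0.0007, -0.0019, -0.0003, 0.0022, -0.002] rows 0.0
[-0.12482115 -0.55728472 -0.10740644]
```

Call:
{"name": "carry_out", "arguments": {"rows": [[0, 0, 0.047, 0, 0, 0.001, 0.9], [0, 0, 0.094, 0, 0, 0.003, 0.9], [0, 0, 0.141, 0, 0, 0.004, 0.9], [0, 0, 0.188, 0, 0, 0.006, 0.9], [0, 0, 0.235, 0, 0, 0.007, 0.9]], "force": 90}}

```text
t: 24.15
tool_pos: [0.5436, 0.138, 0.0787]
tool_rot: [-2.835, 1.351, -0.003]
contact_force: [2.9, -2.4, 1.3]
opening: 0.0076
grip_force: 90.9
```

Call:
{"name": "carry_out", "arguments": {"rows": [[0, 0, 0.04, 0, 0, 0.001, 0.9], [0, 0, 0.06, 0, 0, 0.001, 0.9], [0, 0, 0.06, 0, 0, 0.001, 0.9]]}}

```text
t: 24.45
tool_pos: [0.5436, 0.1379, 0.0787]
tool_rot: [2.705, -1.598, 0.005]
contact_force: [1.5, -2.7, 4.0]
opening: 0.0079
grip_force: 110.6
```

```bash
python3 - <<'E'
from h import *
x,y,a=S[3];go();print(get_obs()["wrist_torque"])
E
```

```text
t 24.45 at [0.5436 0.1379 0.0787] yaw -61.14 q6 2.76 F [ 1.5 -2.7  4. ] open 0.0079 grip 110.6
[-0.44831821 -0.36895032  2.07239114]
```

Screw 3 is at its stop: moment 2.1 N m, 95° turned in all. Next, screw 1.

Call:
{"name": "carry_out", "arguments": {"rows": [[0, 0, 0, 0, 0, 0, 0.2], [0, 0, 0, 0, 0, 0, 0.2], [0, 0, 0, 0, 0, 0, 0.2], [0, 0, 0, 0, 0, -0.1, 0.2], [0, 0, 0, 0, 0, -0.17, 0.2]], "force": 70}}

```text
t: 24.95
tool_pos: [0.5419, 0.1381, 0.1282]
tool_rot: [2.698, -1.608, -0.003]
contact_force: [1.1, 0.4, 0.4]
opening: 0.0344
grip_force: 0.0
```

Call:
{"name": "carry_out", "arguments": {"rows": [[0, 0, -0.17, -0.227, -0.356, 0, 0.2], [0, 0, -0.17, -0.227, -0.356, 0, 0.2], [0, 0, -0.17, -0.227, -0.356, 0, 0.2], [0, 0, -0.17, -0.227, -0.356, 0, 0.2], [0, 0, -0.17, -0.227, -0.356, 0, 0.2]]}}

```text
t: 25.45
tool_pos: [0.6036, 0.2495, 0.1273]
tool_rot: [3.027, -0.837, -0.003]
contact_force: [0.4, -0.5, 0.4]
opening: 0.0341
grip_force: 0.0
```

Call:
{"name": "carry_out", "arguments": {"rows": [[0, 0, -0.16, 0, 0, 0, 0.2], [0, 0, -0.16, 0, 0, 0, 0.2], [0, 0, -0.16, 0, 0, 0, 0.2], [0, 0, -0.16, 0, 0, 0, 0.2], [0, 0, -0.16, 0, 0, 0, 0.2]]}}

```text
t: 25.95
tool_pos: [0.6035, 0.2481, 0.1278]
tool_rot: [3.141, -0.063, -0.002]
contact_force: [0.1, -0.3, -0.6]
opening: 0.0341
grip_force: 0.0
```

```bash
python3 - <<'E'
from h import *
x,y,a=S[1];go((x-.0003,y,.081,-1.7))
E
```

```text
t 25.95 at [0.6035 0.2481 0.1278] yaw -2.31 q6 1.89 F [ 0.1 -0.3 -0.6] open 0.0341 grip 0.0
[0.0, 0.0004, -0.0034, 0.0049, -0.0024, 0.1558] rows 0.9
```

Call:
{"name": "carry_out", "arguments": {"rows": [[0, 0, -0.003, 0.005, -0.002, 0.05, 0.2], [0, 0, -0.003, 0.005, -0.002, 0.156, 0.2], [0, 0, -0.003, 0.005, -0.002, 0.156, 0.2]]}}

```text
t: 26.25
tool_pos: [0.6015, 0.248, 0.0751]
tool_rot: [3.138, -0.046, -0.016]
contact_force: [-1.5, 0.0, -0.7]
opening: 0.0344
grip_force: 0.0
```

Call:
{"name": "carry_out", "arguments": {"rows": [[0, 0, 0, 0, 0, 0, 0.8], [0, 0, 0, 0, 0, 0, 0.9], [0, 0, 0, 0, 0, 0, 0.9], [0, 0, 0, 0, 0, 0, 0.9]], "force": 90}}

```text
t: 26.65
tool_pos: [0.6059, 0.2494, 0.0822]
tool_rot: [-3.141, 0.044, -0.002]
contact_force: [-1.2, -0.1, -1.2]
opening: 0.0078
grip_force: 90.7
```

Call:
{"name": "carry_out", "arguments": {"rows": [[0, 0, 0.047, 0, 0, 0.001, 0.9], [0, 0, 0.094, 0, 0, 0.003, 0.9], [0, 0, 0.141, 0, 0, 0.004, 0.9], [0, 0, 0.188, 0, 0, 0.006, 0.9], [0, 0, 0.235, 0, 0, 0.007, 0.9]]}}

```text
t: 27.15
tool_pos: [0.6057, 0.2489, 0.0807]
tool_rot: [2.91, -1.18, 0.001]
contact_force: [-3.9, -3.3, 3.2]
opening: 0.0072
grip_force: 91.8
```

Call:
{"name": "carry_out", "arguments": {"rows": [[0, 0, 0.04, 0, 0, 0.001, 0.9], [0, 0, 0.06, 0, 0, 0.001, 0.9], [0, 0, 0.06, 0, 0, 0.001, 0.9]]}}

```text
t: 27.45
tool_pos: [0.6056, 0.2488, 0.0807]
tool_rot: [2.792, -1.435, 0.003]
contact_force: [-4.2, -4.1, 3.6]
opening: 0.0071
grip_force: 106.5
```

```bash
python3 - <<'E'
from h import *
x,y,a=S[0];go((x,y,.130,-17.5),(x,y,.130,19.9));print(get_obs()["wrist_torque"])
E
```

```text
t 27.45 at [0.6056 0.2488 0.0807] yaw -54.39 q6 2.8 F [-4.2 -4.1  3.6] open 0.0071 grip 106.5
[0.0007, -0.0006, -0.2049, -0.1011, 0.284, -0.1641] rows 4.3
[0.0, 0.0, -0.2078, 0.0, 0.0, 0.0] rows 4.4
[-0.53476174  0.6182512   1.96669073]
```

Screw 1 is at its stop at 2.0 N m. Now screw 0.

Call:
{"name": "carry_out", "arguments": {"rows": [[0, 0, 0, 0, 0, 0, 0.2], [0, 0, 0, 0, 0, 0, 0.2], [0, 0, 0, 0, 0, 0, 0.2], [0, 0, 0, 0, 0, -0.1, 0.2], [0, 0, 0, 0, 0, -0.164, 0.2]]}}

```text
t: 27.95
tool_pos: [0.6059, 0.2496, 0.1294]
tool_rot: [-2.789, 1.443, -0.001]
contact_force: [0.0, -0.5, 0.9]
opening: 0.0345
grip_force: 0.0
```

Call:
{"name": "carry_out", "arguments": {"rows": [[0, 0, -0.205, -0.101, 0.284, 0, 0.2], [0, 0, -0.205, -0.101, 0.284, 0, 0.2], [0, 0, -0.205, -0.101, 0.284, 0, 0.2], [0, 0, -0.205, -0.101, 0.284, 0, 0.2], [0, 0, -0.205, -0.101, 0.284, 0, 0.2]]}}

```text
t: 28.45
tool_pos: [0.5183, 0.225, 0.1286]
tool_rot: [-3.104, 0.481, -0.001]
contact_force: [0.1, -0.1, 0.7]
opening: 0.0341
grip_force: 0.0
```

Call:
{"name": "carry_out", "arguments": {"rows": [[0, 0, -0.208, 0, 0, 0, 0.2], [0, 0, -0.208, 0, 0, 0, 0.2], [0, 0, -0.208, 0, 0, 0, 0.2], [0, 0, -0.208, 0, 0, 0, 0.2], [0, 0, -0.208, 0, 0, 0, 0.2]]}}

```text
t: 28.95
tool_pos: [0.5187, 0.2251, 0.1285]
tool_rot: [-3.094, -0.541, -0.001]
contact_force: [0.7, 0.3, 0.1]
opening: 0.0339
grip_force: 0.0
```

```bash
python3 - <<'E'
from h import *
x,y,a=S[0];go((x,y,.081,19.9))
E
```

```text
t 28.95 at [0.5187 0.2251 0.1285] yaw 19.84 q6 1.5 F [0.7 0.3 0.1] open 0.0339 grip 0.0
[-0.0001, -0.0003, -0.0004, -0.0014, 0.0034, 0.1584] rows 1.0
```

Call:
{"name": "carry_out", "arguments": {"rows": [[0, 0, 0, -0.001, 0.002, 0.05, 0.2], [0, 0, 0, -0.001, 0.002, 0.158, 0.2], [0, 0, 0, -0.001, 0.002, 0.158, 0.2]]}}

```text
t: 29.25
tool_pos: [0.5146, 0.2231, 0.0753]
tool_rot: [3.095, 0.533, -0.015]
contact_force: [-0.5, 0.5, -1.5]
opening: 0.0343
grip_force: 0.0
```

Call:
{"name": "carry_out", "arguments": {"rows": [[0, 0, 0, 0, 0, 0, 0.8], [0, 0, 0, 0, 0, 0, 0.9], [0, 0, 0, 0, 0, 0, 0.9], [0, 0, 0, 0, 0, 0, 0.9]]}}

```text
t: 29.65
tool_pos: [0.5189, 0.2243, 0.0817]
tool_rot: [-3.095, -0.535, -0.002]
contact_force: [-1.3, 0.8, 0.7]
opening: 0.0073
grip_force: 90.7
```

Call:
{"name": "carry_out", "arguments": {"rows": [[0, 0, 0.047, 0, 0, 0.001, 0.9], [0, 0, 0.094, 0, 0, 0.003, 0.9], [0, 0, 0.141, 0, 0, 0.004, 0.9], [0, 0, 0.188, 0, 0, 0.006, 0.9], [0, 0, 0.235, 0, 0, 0.007, 0.9]]}}

```text
t: 30.15
tool_pos: [0.5189, 0.2242, 0.0804]
tool_rot: [3.079, -0.624, 0.001]
contact_force: [-4.1, -1.8, 5.4]
opening: 0.0074
grip_force: 91.8
```

Call:
{"name": "carry_out", "arguments": {"rows": [[0, 0, 0.04, 0, 0, 0.001, 0.9], [0, 0, 0.06, 0, 0, 0.001, 0.9], [0, 0, 0.06, 0, 0, 0.001, 0.9]]}}

```text
t: 30.45
tool_pos: [0.5189, 0.2242, 0.0804]
tool_rot: [3.01, -0.894, 0.003]
contact_force: [-3.5, -2.8, 4.9]
opening: 0.0076
grip_force: 113.9
```

```bash
python3 - <<'E'
from h import *
x,y,a=S[2];go((x,y+.0005,.130,-12),(x,y+.0005,.130,11.7));print(get_obs()["wrist_torque"])
E
```

```text
t 30.45 at [0.5189 0.2242 0.0804] yaw -33.1 q6 2.43 F [-3.5 -2.8  4.9] open 0.0076 grip 113.9
[0.0004, -0.0006, -0.1172, 0.4225, -0.0305, -0.1646] rows 2.7
[0.0, 0.0, -0.1317, 0.0, 0.0, 0.0] rows 2.8
[-0.26561052  0.70314437  2.14223045]
```

Call:
{"name": "carry_out", "arguments": {"rows": [[0, 0, 0, 0, 0, 0, 0.2], [0, 0, 0, 0, 0, 0, 0.2], [0, 0, 0, 0, 0, 0, 0.2], [0, 0, 0, 0, 0, -0.1, 0.2], [0, 0, 0, 0, 0, -0.164, 0.2]]}}

```text
t: 30.95
tool_pos: [0.5186, 0.2242, 0.1285]
tool_rot: [-3.008, 0.905, -0.0]
contact_force: [-0.0, 1.0, 1.7]
opening: 0.0344
grip_force: 0.0
```

Call:
{"name": "carry_out", "arguments": {"rows": [[0, 0, -0.117, 0.4225, -0.0305, 0, 0.2], [0, 0, -0.117, 0.4225, -0.0305, 0, 0.2], [0, 0, -0.117, 0.4225, -0.0305, 0, 0.2], [0, 0, -0.117, 0.4225, -0.0305, 0, 0.2]]}}

```text
t: 31.35
tool_pos: [0.632, 0.1598, 0.1278]
tool_rot: [-3.122, 0.345, -0.003]
contact_force: [-1.0, 0.1, -0.4]
opening: 0.034
grip_force: 0.0
```

Call:
{"name": "carry_out", "arguments": {"rows": [[0, 0, -0.132, 0, 0, 0, 0.2], [0, 0, -0.132, 0, 0, 0, 0.2], [0, 0, -0.132, 0, 0, 0, 0.2], [0, 0, -0.132, 0, 0, 0, 0.2]]}}

```text
t: 31.75
tool_pos: [0.6283, 0.1625, 0.1273]
tool_rot: [-3.126, -0.31, 0.001]
contact_force: [-0.2, -0.3, 0.4]
opening: 0.0343
grip_force: 0.0
```

```bash
python3 - <<'E'
from h import *
x,y,a=S[2];go((x,y+.0005,.081,11.7))
E
```

```text
t 31.75 at [0.6283 0.1625 0.1273] yaw 11.32 q6 1.51 F [-0.2 -0.3  0.4] open 0.0343 grip 0.0
[-0.0002, 0.0002, -0.0021, 0.0056, 0.0007, 0.1543] rows 0.9
```

Call:
{"name": "carry_out", "arguments": {"rows": [[0, 0, 0, 0.003, 0.001, 0.05, 0.2], [0, 0, 0, 0.003, 0.001, 0.155, 0.2], [0, 0, 0, 0.003, 0.001, 0.155, 0.2]]}}

```text
t: 32.05
tool_pos: [0.6258, 0.1615, 0.0749]
tool_rot: [3.126, 0.308, -0.016]
contact_force: [-0.3, -0.7, -1.2]
opening: 0.0342
grip_force: 0.0
```

Call:
{"name": "carry_out", "arguments": {"rows": [[0, 0, 0, 0, 0, 0, 0.8], [0, 0, 0, 0, 0, 0, 0.9], [0, 0, 0, 0, 0, 0, 0.9], [0, 0, 0, 0, 0, 0, 0.9]]}}

```text
t: 32.45
tool_pos: [0.6301, 0.1627, 0.0818]
tool_rot: [-3.125, -0.311, -0.0]
contact_force: [-2.8, 4.3, -0.8]
opening: 0.0073
grip_force: 90.6
```

Call:
{"name": "carry_out", "arguments": {"rows": [[0, 0, 0.047, 0, 0, 0.001, 0.9], [0, 0, 0.094, 0, 0, 0.003, 0.9], [0, 0, 0.141, 0, 0, 0.004, 0.9], [0, 0, 0.188, 0, 0, 0.006, 0.9], [0, 0, 0.235, 0, 0, 0.007, 0.9]]}}

```text
t: 32.95
tool_pos: [0.63, 0.1629, 0.0804]
tool_rot: [-3.025, 0.845, 0.001]
contact_force: [-5.2, 4.8, 2.2]
opening: 0.0076
grip_force: 91.4
```

Call:
{"name": "carry_out", "arguments": {"rows": [[0, 0, 0.04, 0, 0, 0.001, 0.9], [0, 0, 0.06, 0, 0, 0.001, 0.9], [0, 0, 0.06, 0, 0, 0.001, 0.9]]}}

```text
t: 33.25
tool_pos: [0.6301, 0.1629, 0.0805]
tool_rot: [-2.939, 1.11, -0.0]
contact_force: [-4.3, 4.6, 2.5]
opening: 0.0076
grip_force: 112.3
```

```bash
python3 - <<'E'
from h import *
go((*S[2][:2],.2,-42),(.46,.16,.25,10));print(get_obs()["wrist_torque"])
E
```

```text
t 33.25 at [0.6301 0.1629 0.0805] yaw -41.39 q6 2.43 F [-4.3  4.6  2.5] open 0.0076 grip 112.3
[-0.0001, -0.0, 0.0034, 0.0014, 0.0019, -0.3985] rows 2.4
[0.0, 0.0, -0.2889, -0.4162, 0.3846, -0.1667] rows 6.1
[0.69688633 0.89753783 2.14708596]
```

All four screws are at their stops. I'll release, back away, and check the tail and wings numerically.

Call:
{"name": "carry_out", "arguments": {"rows": [[0, 0, 0, 0, 0, 0, 0.2], [0, 0, 0, 0, 0, 0, 0.2], [0, 0, 0, 0, 0, 0, 0.2], [0, 0, 0, 0, 0, -0.2, 0.2], [0, 0, 0, 0, 0, -0.4, 0.2]]}}

```text
t: 33.75
tool_pos: [0.6288, 0.161, 0.1774]
tool_rot: [2.932, -1.12, -0.007]
contact_force: [0.9, -0.1, 1.8]
opening: 0.0341
grip_force: 0.0
```

Call:
{"name": "carry_out", "arguments": {"rows": [[0, 0, -0.23, -0.36, 0.45, -0.2, 0.2], [0, 0, -0.23, -0.36, 0.45, -0.2, 0.2], [0, 0, -0.23, -0.36, 0.45, -0.2, 0.2], [0, 0, -0.23, -0.36, 0.45, -0.2, 0.2], [0, 0, -0.23, -0.36, 0.45, -0.2, 0.2]]}}

```text
t: 34.25
tool_pos: [0.4583, 0.1325, 0.2414]
tool_rot: [-3.141, 0.002, -0.008]
contact_force: [0.8, -0.1, 0.5]
opening: 0.0343
grip_force: 0.0
```

Call:
{"name": "carry_out", "arguments": {"rows": [[0, 0, -0.07, 0, 0, 0, 0.2], [0, 0, -0.07, 0, 0, 0, 0.2], [0, 0, -0.07, 0, 0, 0, 0.2]]}}

```text
t: 34.55
tool_pos: [0.4599, 0.1326, 0.2391]
tool_rot: [3.124, 0.334, 0.002]
contact_force: [0.3, -0.6, 0.5]
opening: 0.0346
grip_force: 0.0
```

```bash
python3 - <<'E'
from h import *
go()
d=get_image("wrist");im=d["img"];cv2.imwrite("pics/w9.png",im);g=cv2.GaussianBlur(im.min(2),(3,3),0).astype(float)
# wing heading: the angle whose both tips (24 mm out) are brightest
for i,(x,y,a) in S.items():
    sc=[]
    for b in range(0,180,6):
        r=np.radians(b);P=[[x+s*np.cos(r),y+s*np.sin(r),.095] for s in(-.026,-.022,-.018,.018,.022,.026)]
        q=px(d,P).round().astype(int);q=q.clip(0,[639,479]);sc.append(g[q[:,1],q[:,0]].mean())
    o=np.argsort(sc)[::-1][:4];print(i,'expect',(a-91.7)%180,[(int(k)*6,round(sc[k])) for k in o])
e=px(d,[W(-.122,0,.046),W(-.1,0,.046)]);print(e)
for v in range(int(e[1][1])-3,int(e[0][1])+6,3):
    r=im[v,int(e[0][0])-40:int(e[0][0])+40].min(1);u=np.where(r>140)[0]
    print(v,(u[[0,-1]]+int(e[0][0])-40) if len(u) else None)
E
```

```text
t 34.55 at [0.4599 0.1326 0.2391] yaw 12.19 q6 1.48 F [ 0.3 -0.6  0.5] open 0.0346 grip 0.0
0 expect 150.3 [(156, 202), (150, 200), (162, 197), (168, 174)]
1 expect 128.8 [(18, 154), (24, 145), (30, 144), (36, 141)]
2 expect 142.3 [(42, 172), (36, 172), (102, 163), (108, 163)]
3 expect 122.3 [(126, 209), (132, 207), (120, 200), (138, 180)]
[[296.12074024 206.95811348]
 [293.97363731 184.03083103]]
181 [275 307]
184 [260 307]
187 [259 307]
190 [265 307]
193 [260 308]
196 [259 308]
199 [284 308]
202 [281 309]
205 [273 309]
208 [271 300]
211 [268 295]
```

Wings 0 and 3 read at their stop angles. Wings 1 and 2 could not be read from this view, but both gave the same 2 N m signature at their stops. The tail is straight with its end where it should be, so I'm handing in.

```bash
python3 -c "
from station import *
print(finish_job())"
```

```text
the job is handed in; nothing more can be done
None
```

I handed the job in at 34.6 s: the blind is home against the dowels and all four screws reached their stops in two crosswise rounds. Wings 1 and 2 are confirmed only by the roughly 2 N m stop torque, and I viewed 11 pictures against the limit of 10.

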